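Hook the vial basket out of the deep rinse tank

TASK

Take the hook rod from its stand, reach down into the tall rinse tank with it, feel for the basket's stiff handle, hook it and lift the basket of glass vials out; do not touch the basket with the gripper, never press on it or its handle with the rod with more than about 5 N besides its weight, and never knock or force anything. Set the basket down gently and upright in the middle of the white drain tray, unhook it, and put the rod back upright in the slot of its stand. Leave everything else where it stands.

Things in the scene. Friction and masses are not known exactly. Their poses are not given: they have to be found in the camera images.
- rod: Steel hook rod, 110 g, at first upright in the stand. Origin: on the shank's axis, at the underside of the hook; z runs up the rod. Shank 6 x 6 mm, z = 0 to 100 mm. Above it a red square grip 16 x 16 mm (sides along x, y), z = 98 to 158 mm. A hook at the bottom opens upwards on the +x side.
- rod_foot (a point): Middle of the hook's underside: at x = +4 mm, z = 0 of the rod, same axes. The hook, in the rod's own x and z: a foot 6 mm wide (y), 6 mm high, from x = -8 (heel) to +16 mm; at its +x end a tip 5 mm thick (x = 11 to 16) rises to z = 14 mm. The mouth between shank and tip is 8 mm wide (x = 3 to 11), its floor at z = 6 mm.
- rod_grip (a point): Middle of the rod's red grip, 128 mm above the rod's origin.
- stand: Grey rod stand, fixed. Origin under its centre. Foot plate 80 x 60 x 10 mm; on it a block 50 x 32 mm, its top 90 mm above the bench, with a vertical slot 34 (x) x 12 mm (y) in its centre, open at the top.
- stand_slot (a point): Centre of the slot's floor, 10 mm above the stand's origin. The slot is 80 mm deep. The rod stands on this floor with its hook lying along the slot (x); it may go back either way round.
- tank: Tall clear empty rinse tank with a blue rim, fixed. Origin under its centre. Outside 130 (x) x 106 (y) x 160 mm high, walls and floor 5 mm, open at the top. The basket hangs inside.
- tank_guides (a point): Middle of the tank, at the height of the guide floors, 26 mm above the bench. On the inside of each y wall (|y| = 39 to 48 mm) a steel guide channel, open at the top: 16.5 mm wide in x between two upright cheeks 34 mm high (6 mm thick). The basket's runners stand in them with 1 mm play either side; it must rise straight up 34 mm to come free.
- basket: Green-coated steel basket with four brown vials, 200 to 340 g. Origin: centre of its underside; z up. 48 (x) x 50 (y) mm, rim 34 mm high. A runner on each y side, 14 mm wide in x, sticks out to y = +-43 mm at z = 14 to 44 mm; by these it hangs in the tank's guides, its underside 12 mm above the bench, axes along the tank's within a few degrees.
- bail_hinge (a point): Middle of the handle's hinge line (along y), fixed in the basket 30 mm above its origin. Handle: orange wire 5 mm thick; top bar along y, 43 mm long, its axis 36 mm from the hinge line. The hinge is stiff (over 30 N to turn it) and leans up to 0.65 rad to +x or -x, not measured: bar at x = -22 to +22, z = 58 to 66 mm of the basket. Lifted, the basket hangs askew; set down it rights itself and the bar swings sideways up to 30 mm.
- tray: White drain tray, fixed. Origin under its centre. 170 (x) x 150 (y) mm, 14 mm high, walls and floor 5 mm.
- tray_in (a point): Centre of the tray's inner floor, 5 mm above the bench.
- amber: Bystander, loose: brown glass bottle, 64 mm wide, 150 mm tall; origin under its centre.
- washbottle: Bystander, loose: white plastic jar with green cap, 60 mm wide, 140 mm tall; origin under its centre.
- beaker: Bystander, loose: clear glass beaker, 56 mm wide, 70 mm tall; origin under its centre.
- dish: Bystander, loose: small white ceramic bowl, 64 mm wide, 30 mm tall; origin under its centre.
- flask: Bystander, loose: green conical glass flask, 80 mm wide at the foot, 115 mm tall; origin under its centre.
- jar: Bystander, loose: white jar with blue cap, 70 mm wide, 90 mm tall; origin under its centre.
There are look-alikes about, which are no part of the job. There is more than one size of the tray; the job needs the largest. What is shaped like the tank but green is not meant.

How it is judged (in metres and radians):
On the way, in this order (a step that is already met when the one before it is completed fails the run):
1. the hook rod is lifted out of its stand (z of rod in the frame of stand above 0.095 m and contact force between the fingers and rod above 0.5 N), for 0.1 s.
2. the basket hangs from the rod, clear above the tank (height (world z) of basket above 0.161 m and contact force between rod and basket above 0.3 N and contact force between basket and tank below 0.05 N), for 0.2 s.
3. the basket stands upright in the middle of the tray, unhooked (horizontal distance between basket and tray_in below 0.04 m and z of basket in the frame of tray_in below 0.006 m and angle between basket's own z axis and vertical below 0.1 rad and contact force between rod and basket below 0.05 N and contact force between basket and tray above 0.5 N), for 0.3 s.
At the end, for the whole second after the job is handed in: The basket stands still and upright (within 0.1 rad) on the tray's floor, within 40 mm of the tray's centre; the rod, released, stands in its stand's slot on the slot's floor (within 6 mm), upright within 0.12 rad (horizontal distance between basket and tray_in below 0.04 m and z of basket in the frame of tray_in below 0.006 m and angle between basket's own z axis and vertical below 0.1 rad and linear speed of each of basket, rod below 0.02 m/s and horizontal distance between rod_foot and stand_slot below 0.008 m and z of rod in the frame of stand_slot below 0.006 m and angle between rod's own z axis and vertical below 0.12 rad and contact force between the fingers and rod below 0.05 N); the robot touches nothing.
It fails at once if the rod presses or pulls with more than 10 N on the basket or its handle, or more than 15 N on the tank (contact force between rod and basket above 10 N or contact force between rod and tank above 15 N).
It fails at once if the basket is forced against the tank or set down on the tray with more than 25 N (contact force between basket and tank above 25 N or contact force between basket and tray above 25 N).
It fails at once if the gripper or arm touches the basket (contact force between any of the fingers, the arm and basket above 0.5 N).
It fails at once if the basket tips over (more than 0.8 rad) (angle between basket's own z axis and vertical above 0.8 rad).
It fails at once if a bystander is pushed away (more than 30 mm) (distance of any of amber, washbottle, beaker, dish, flask, jar from where it was at the start of the episode above 0.03 m).
It also fails if it takes over 72 s, if anything falls off the work surface, if the arm or the gripper's body presses on something with over 40 N, if the wrist force passes 120 N, or if a joint passes its speed limit or range.

ROBOT

A 6-joint arm with a two-finger parallel gripper is mounted at the origin on the work surface. World frame = base frame: x ahead of the robot, y to its left, z up, the work surface at z = 0. Lengths are in m, angles in degrees, forces in N, time in s.
With the tool pointing down it reaches from about 0.35 to 0.875 m from the base axis. Payload 4.2 kg.
Tool frame: the origin (TCP) lies at the very end of the fingers, on their centre line; the grasp point (between the pads) lies 19 mm behind it; z points along the fingers, x is the direction in which the jaws open and shut, and the axes are right-handed (so a half turn about z gives the same grasp; the last joint's range is limited). The gripper opens to 87 mm and grips with 3 to 60 N. Pads are 19 mm wide; open, the fingers measure 117 mm over their backs; the gripper's body (75 mm by 190 mm) begins 51 mm behind the grasp point.
Start: joints at [83.171, 22.042, 0.453, 0, -68.411, -14.817], TCP at [0.231, 0.581, 0.223] pointing down, gripper open.
Joint ranges: [-179.83, 179.83], [-69.29, 118.12], [-61.27, 80.66], [-181.25, 117.63], [-171.15, -9.14], [-177.46, 177.46]. Speed limits (degrees/s): [159.86, 159.86, 180, 180, 180, 180].

INTERFACE

Orientations are given as a 3x3 rotation matrix whose columns are the frame's x, y, z axes.
In Python, from station import r gives the robot as it stands.
- The arm moves only by the tool move_arm, never from a script. Its argument "series" is a list that holds one entry, the list of rows, each a list of 7 numbers: the shift along the tool's x, y, z in cm, then the turn, a rotation vector about the tool's x, y, z in degrees, then the opening, from -1 (shut) to 1 (fully open). In form: [[[dx, dy, dz, wx, wy, wz, fingers], ...]]. A call has 1 to 12 rows; each row shifts and turns the commanded pose from where the row before left it, along the tool's axes as they then stand; what a row does not reach is not made up. A row lasts 1/8 s, in which the tool goes at most 62.5 mm and 10.7 degrees, less where a joint would pass 70% of its speed; a pose out of reach is approached as far as the arm can. A call is refused whole if a number of a shift passes 6.25 or a number of a turn 10.7, either way. A call with a gripper value outside its range is refused whole. The fingers move at their own pace and stop on an object; the grip force is fixed at half the most. Time passes only in rows, so rows that do not move let the fingers close. It gives the time, the measured TCP pose, the force and the opening at its end, in the units of the state.
- r.sense(): the state, without advancing time (a new reading comes with each control period).
- r.capture(name): name is "scene" or "top"; returns a dict with "color" (400x640x3 uint8, blue, green, red), "fx", "fy", "cx", "cy" (pixels), "D" ([k1, k2, p1, p2, k3] as OpenCV has them; the pictures are not rectified), "rvec" (rotation vector, rad) and "tvec" (3), from world to camera coordinates, as OpenCV has them. Camera axes: x right, y down, z forward; pixel columns grow to the right and rows downward; lengths in m; the calibration is good to about 2 mm. A picture is of the moment at which its call begins. There is no depth.
- r.finish_job(): hands the job in, once; it reports no verdict.
The state is a dict: "time_s": time; "joints": joint angles; "joint_velocities": joint speeds; "effort": joint torques, N m; "tcp_pos": TCP position; "ee_rot": TCP orientation; "wrist_force": force on the tool from outside, world axes, zero at the start; "moment": the same for the moment, N m; "gripper_width": opening from 0.0 (shut) to 1.0 (fully open).
Only numpy, scipy, OpenCV 4.12 (cv2) and the standard library are available. Lean on these libraries where they do the work, as an engineer would, in place of code of your own. Each camera call takes 0.05 s, during which the arm holds its last target.

## Working session

There is one attempt and no reset: what is moved stays moved. The work goes in short steps, Python scripts to look and compute and a tool call to move; the robot and the scene stay as the last step left them, time stands still between calls to the robot, and variables do not carry over. Pictures are saved under pics/ and viewed, and the job is handed in when it is done.

Besides the shell and the picture viewer there is one more tool, called after "Call:" as name(argument=value, ...) on one line, values as JSON. move_arm: Moves the arm, as the interface text tells. Its arguments: {"type":"object","properties":{"series":{"type":"array","items":{"type":"array","items":{"type":"array","items":{"type":"number"}}}}},"required":["series"]}

```bash
mkdir -p pics; ls
cat > h.py <<'E'
import numpy as np, cv2
from station import r
def K(c): return np.array([[c['fx'],0,c['cx']],[0,c['fy'],c['cy']],[0,0,1.]])
def ray(c,uv):
    R,_=cv2.Rodrigues(np.array(c['rvec'],float)); t=np.array(c['tvec'],float).reshape(3)
    p=cv2.undistortPoints(np.array(uv,float).reshape(-1,1,2),K(c),np.array(c['D'],float)).reshape(-1,2)
    d=np.c_[p,np.ones(len(p))]@R
    return -R.T@t,d
def onz(c,uv,z):
    o,d=ray(c,uv); return o+d*((z-o[2])/d[:,2])[:,None]
def proj(c,P):
    return cv2.projectPoints(np.array(P,float).reshape(-1,3),np.array(c['rvec'],float),np.array(c['tvec'],float),K(c),np.array(c['D'],float))[0].reshape(-1,2)
E
python3 - <<'E'
from h import *
print(r.sense())
for n in('scene','top'):
    c=r.capture(n); cv2.imwrite(f'pics/{n}0.png',c['color']); np.save(f'{n}0.npy',c,allow_pickle=True)
    R,_=cv2.Rodrigues(np.array(c['rvec'],float)); print(n,-R.T@np.array(c['tvec']).reshape(3),R[2],c['fx'],c['D'])
E
```

```text
pics
{'time_s': 0.0, 'joints': array([ 8.31705441e+01,  2.20916491e+01,  3.80526598e-01, -2.79308771e-02,
       -6.84106092e+01, -1.48156834e+01]), 'joint_velocities': array([ 0.06348767,  0.06601499, -0.03001204,  0.04540489, -0.06350047,
       -0.10406473]), 'effort': array([ 8.67250801e-04, -3.90669358e+01,  1.87409180e+01,  4.21982422e+00,
        1.10166435e-02, -1.93548854e-04]), 'tcp_pos': array([0.23031098, 0.58038151, 0.22145809]), 'ee_rot': array([[-3.69023346e-01, -9.29419860e-01, -7.02712376e-04],
       [-9.29417593e-01,  3.69024000e-01, -2.05559796e-03],
       [ 2.16983130e-03, -1.05450391e-04, -9.99997640e-01]]), 'wrist_force': array([-0.73260961,  0.14139021,  0.44287087]), 'moment': array([-0.0160814 ,  0.00355439,  0.00575113]), 'gripper_width': 1.002295256336328}
scene [ 1.04800419 -0.57127606  1.29431305] [-0.37717738  0.46516715 -0.80084752] 391.6948686922373 [-0.02156138  0.          0.          0.          0.        ]
top [0.29996607 0.08858291 1.64588639] [ 0.12467946  0.01734861 -0.99204539] 493.7888236487618 [-0.12337776  0.          0.          0.          0.        ]
```

View pics/scene0.png

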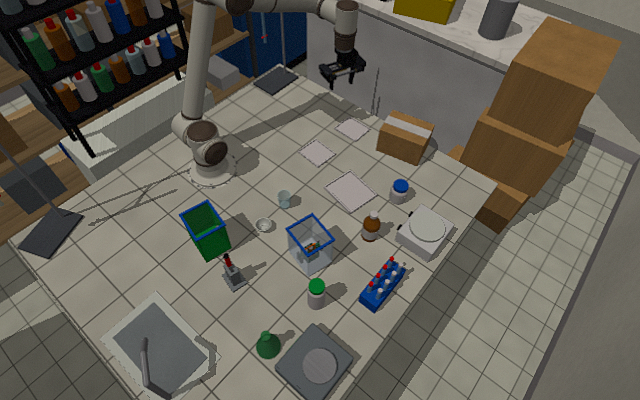

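View pics/top0.png

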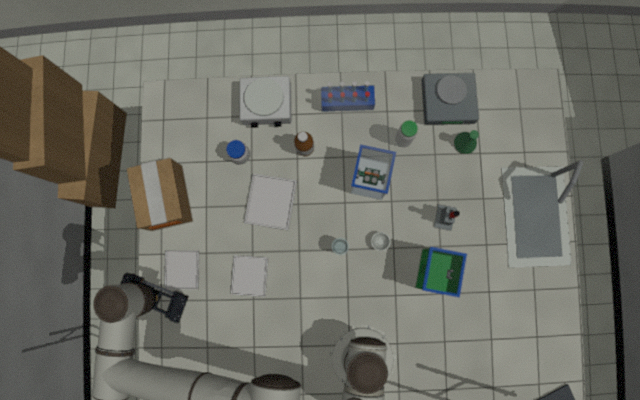

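The scene and top pictures show these candidates:
- **Tanks:** a clear blue-rimmed tank at top (373,170), and a green one at (442,271), which is the look-alike.
- **Trays:** three white ones at top (270,201), (182,269) and (249,275). The one at (270,201) looks largest.
- **Stand and rod:** at top (447,215), scene (232,275).

I'll enlarge these to confirm.

Run:
```python
from h import *
t=np.load('top0.npy',allow_pickle=True).item()['color'];s=np.load('scene0.npy',allow_pickle=True).item()['color']
a=cv2.resize(t[135:215,325:485],None,fx=5,fy=5,interpolation=cv2.INTER_CUBIC)
cv2.imwrite('pics/a.png',a)
b=cv2.resize(s[205:295,200:350],None,fx=5.3,fy=5.3,interpolation=cv2.INTER_CUBIC)
cv2.imwrite('pics/b.png',b)
b=cv2.resize(t[160:310,150:310],None,fx=4,fy=4,interpolation=cv2.INTER_CUBIC)
cv2.imwrite('pics/c.png',b)
# trays
c=np.load('top0.npy',allow_pickle=True).item()
g=t.min(axis=2); m=((g>150)*255).astype(np.uint8)
for th in(120,140,160,180):
  m=((g>th)*255).astype(np.uint8)
  for k in cv2.findContours(m,cv2.RETR_EXTERNAL,cv2.CHAIN_APPROX_NONE)[0]:
    if 600<cv2.contourArea(k)<4000:
        q=cv2.minAreaRect(k); W=onz(c,cv2.boxPoints(q),0.014)
        print(th,np.round(q[0]),np.round(W.mean(0),4),np.round(np.linalg.norm(np.diff(W,axis=0),axis=1),3),np.round(np.degrees(np.arctan2(*(W[1]-W[0])[1::-1])),1))
```

```text
120 [114. 378.] [-0.058   0.8284  0.014 ] [0.146 0.119 0.144] -6.1
120 [421. 366.] [-0.0316 -0.192   0.014 ] [0.147 0.147 0.147] -90.2
120 [469. 363.] [-0.0282 -0.3476  0.014 ] [0.148 0.141 0.147] -90.8
120 [515. 362.] [-0.0315 -0.5031  0.014 ] [0.149 0.15  0.149] -90.4
120 [560. 359.] [-0.0315 -0.6583  0.014 ] [0.149 0.151 0.149] -90.9
120 [193. 320.] [0.1342 0.5533 0.014 ] [0.081 0.121 0.081] -90.8
120 [230. 324.] [0.1229 0.4296 0.014 ] [0.147 0.146 0.146] -91.0
120 [277. 322.] [0.1236 0.2742 0.014 ] [0.145 0.146 0.144] -91.3
120 [324. 315.] [0.1442 0.1182 0.014 ] [0.147 0.104 0.146] -91.5
120 [373. 339.] [ 0.061  -0.0376  0.014 ] [0.147 0.275 0.146] -89.6
120 [420. 318.] [ 0.1244 -0.192   0.014 ] [0.148 0.149 0.148] -89.7
120 [467. 316.] [ 0.1237 -0.3475  0.014 ] [0.148 0.149 0.147] -90.0
120 [513. 314.] [ 0.1237 -0.503   0.014 ] [0.149 0.149 0.148] -89.8
120 [557. 312.] [ 0.1238 -0.6582  0.014 ] [0.148 0.15  0.148] -89.8
120 [253. 275.] [0.279  0.3517 0.014 ] [0.304 0.147 0.301] -90.0
120 [323. 274.] [0.2794 0.1189 0.014 ] [0.149 0.147 0.148] -90.3
120 [465. 269.] [ 0.2798 -0.350
[... 1120 characters left out ...]
.0363  0.014 ] [0.148 0.137 0.146] -89.1
120 [544. 130.] [ 0.7453 -0.6595  0.014 ] [0.158 0.145 0.155] -90.6
120 [500. 130.] [ 0.746  -0.5051  0.014 ] [0.145 0.153 0.147] -4.6
120 [266.  40.] [1.1015 0.3003 0.014 ] [0.097 0.092 0.096] -92.9
120 [380.  36.] [ 1.1016 -0.1071  0.014 ] [0.096 0.092 0.095] -91.5
140 [249. 275.] [0.2794 0.365  0.014 ] [0.128 0.108 0.127] -4.7
140 [181. 269.] [0.3049 0.5932 0.014 ] [0.103 0.113 0.103] -91.2
140 [537. 232.] [ 0.3938 -0.6071  0.014 ] [0.222 0.234 0.219] -88.9
140 [269. 201.] [0.5246 0.293  0.014 ] [0.167 0.137 0.166] -10.0
140 [153. 193.] [0.567  0.6933 0.014 ] [0.05  0.211 0.049] -81.8
140 [264.  98.] [0.8875 0.3052 0.014 ] [0.165 0.149 0.163] -92.5
```

View pics/a.png

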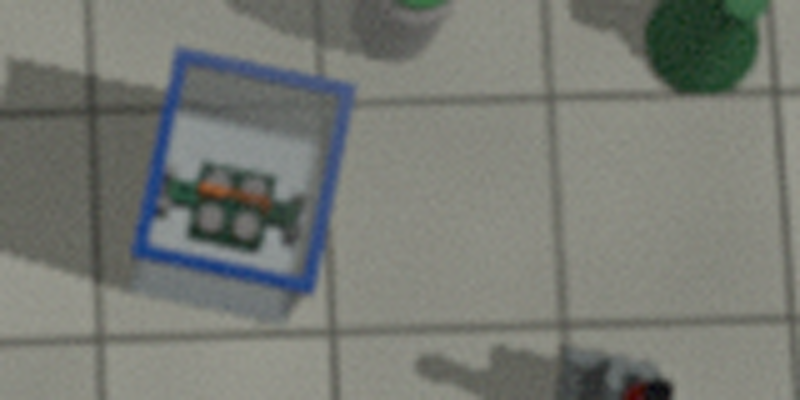

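View pics/b.png

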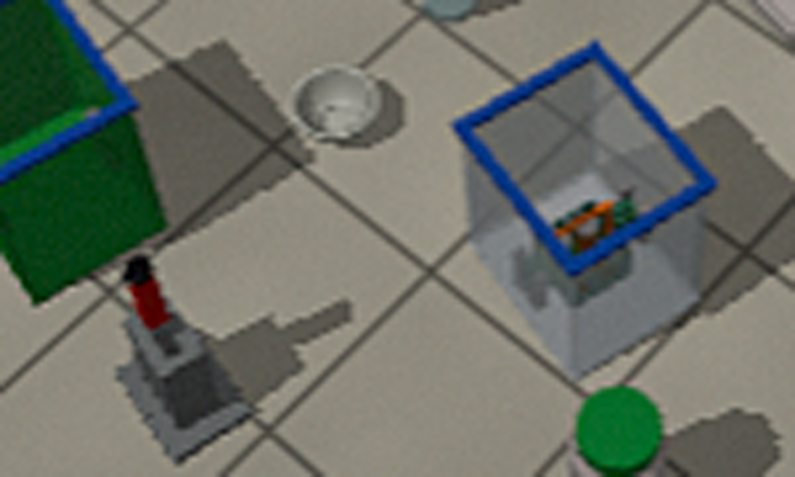

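View pics/c.png

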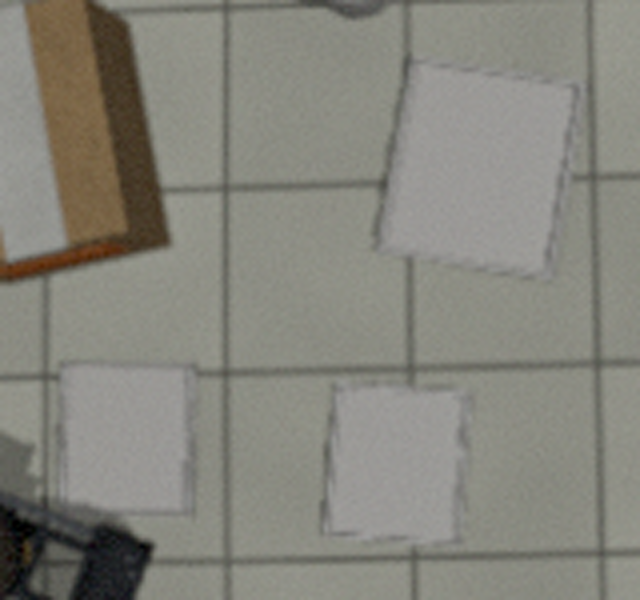

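The crops confirm three things. The tray at top (270,201) is the largest, at about 167 x 140 mm. The clear tank holds the basket, with the orange bar at about top (372,174). The rod stands in the grey stand. Next I measure the rim, the bar, the stand and the grip.

Run:
```python
from h import *
T=np.load('top0.npy',allow_pickle=True).item();S=np.load('scene0.npy',allow_pickle=True).item()
def tri(u,v):
    o1,d1=ray(T,u);o2,d2=ray(S,v);d1=d1[0]/np.linalg.norm(d1[0]);d2=d2[0]/np.linalg.norm(d2[0])
    A=np.c_[d1,-d2];s=np.linalg.lstsq(A,o2-o1,rcond=None)[0];p,q=o1+s[0]*d1,o2+s[1]*d2
    return (p+q)/2,np.linalg.norm(p-q)
tr=np.array([(409,60),(578,87),(549,277),(377,248)])/4+[150,160]
W=onz(T,tr,.014);print('tray',W.mean(0),np.linalg.norm(np.diff(W,axis=0),axis=1))
for n,C,x0,x1,y0,y1 in(('T',T,330,410,140,205),('S',S,275,345,205,280)):
    h=cv2.cvtColor(C['color'],cv2.COLOR_BGR2HSV)
    m=cv2.inRange(h,(100,120,60),(125,255,255));k=np.zeros_like(m);k[y0:y1,x0:x1]=m[y0:y1,x0:x1]
    co=np.vstack(cv2.findContours(k,cv2.RETR_EXTERNAL,cv2.CHAIN_APPROX_NONE)[0])
    hull=cv2.convexHull(co);ap=cv2.approxPolyDP(hull,5,True).reshape(-1,2);print(n,'rim',ap.tolist())
    W=onz(C,ap,.16);print(np.round(W,4).tolist(),W.mean(0)[:2],np.linalg.norm(np.diff(W,axis=0),axis=1))
    q=cv2.minAreaRect(np.float32(W[:,:2]));print('rect',q)
    m=cv2.inRange(h,(3,100,50),(20,255,255));ys,xs=np.nonzero(m[y0:y1,x0:x1]);P=np.c_[xs+x0,ys+y0];print('orange',P.tolist())
    m=cv2.inRange(h,(0,120,60),(8,255,255))|cv2.inRange(h,(170,120,60),(180,255,255))
    b=(435,465,200,235) if n=='T' else (215,245,245,285)
    ys,xs=np.nonzero(m[b[2]:b[3],b[0]:b[1]]);print('red',np.c_[xs+b[0],ys+b[2]].tolist())
a=cv2.resize(T['color'][200:230,428:468],None,fx=20,fy=20,interpolation=cv2.INTER_CUBIC);cv2.imwrite('pics/d.png',a)
a=cv2.resize(S['color'][245:297,210:255],None,fx=11,fy=11,interpolation=cv2.INTER_CUBIC);cv2.imwrite('pics/e.png',a)
a=cv2.resize(T['color'][145:198,348:398],None,fx=11,fy=11,interpolation=cv2.INTER_CUBIC);cv2.imwrite('pics/f.png',a)
a=cv2.resize(S['color'][210:280,282:338],None,fx=8.5,fy=8.5,interpolation=cv2.INTER_CUBIC);cv2.imwrite('pics/g.png',a)
```

```text
tray [0.52176013 0.29166202 0.014     ] [0.14521728 0.16138148 0.14632174]
T rim [[393, 160], [386, 192], [352, 185], [361, 146]]
[[0.62, -0.108, 0.16], [0.5214, -0.0819, 0.16], [0.5461, 0.0207, 0.16], [0.667, -0.0114, 0.16]] [ 0.58861939 -0.04514639] [0.10203605 0.10556809 0.12515301]
rect ((0.5929712057113647, -0.04634728282690048), (0.1055377647280693, 0.12515302002429962), 75.10942077636719)
orange [[365, 172], [366, 172], [367, 172], [368, 172], [369, 172], [365, 173], [366, 173], [367, 173], [368, 173], [369, 173], [370, 173], [371, 173], [372, 173], [373, 173], [366, 174], [367, 174], [368, 174], [369, 174], [370, 174], [371, 174], [372, 174], [373, 174], [374, 174], [375, 174], [376, 174], [377, 174], [374, 175], [376, 175], [377, 175], [378, 175], [377, 176], [378, 176]]
red [[451, 212], [452, 212], [450, 213], [451, 213], [452, 213], [450, 214], [451, 214], [452, 214], [453, 214], [450, 215], [451, 215], [452, 215], [453, 215], [450, 216], [451, 216], [452, 216], [453, 216], [454, 216], [452, 217], [453, 217]]
S rim [[312, 213], [334, 240], [307, 256], [286, 228]]
[[0.5469,
[... 488 characters left out ...]
[308, 247], [309, 247], [314, 247], [315, 247], [305, 248], [306, 248], [307, 248], [308, 248], [314, 248], [305, 249], [309, 250], [310, 250], [311, 250], [309, 251], [310, 251]]
red [[228, 258], [229, 258], [224, 259], [225, 259], [226, 259], [227, 259], [228, 259], [229, 259], [225, 260], [226, 260], [227, 260], [228, 260], [229, 260], [225, 261], [226, 261], [227, 261], [228, 261], [229, 261], [230, 261], [225, 262], [226, 262], [227, 262], [228, 262], [229, 262], [230, 262], [226, 263], [227, 263], [228, 263], [229, 263], [230, 263], [226, 264], [227, 264], [228, 264], [229, 264], [230, 264], [231, 264], [227, 265], [228, 265], [229, 265], [230, 265], [231, 265], [228, 266], [229, 266]]
```

View pics/d.png

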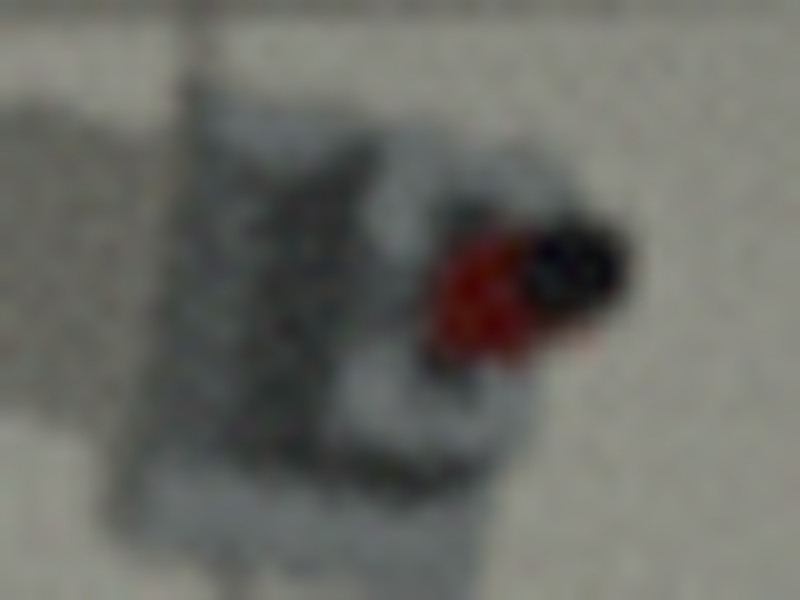

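View pics/e.png

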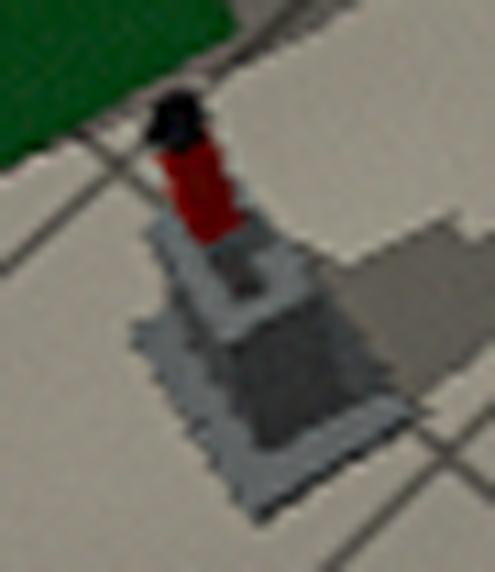

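View pics/f.png

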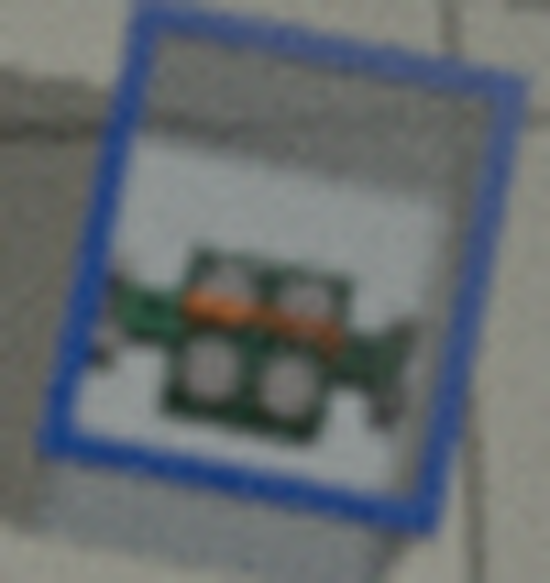

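View pics/g.png

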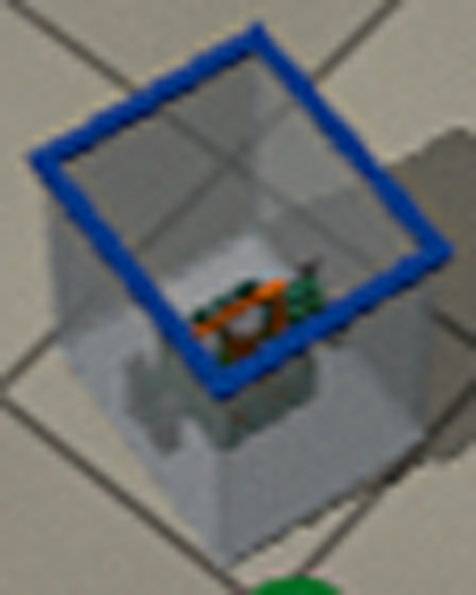

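```bash
cat >> h.py <<'E'
def tri(T,S,u,v):
    o1,d1=ray(T,u);o2,d2=ray(S,v);d1=d1[0]/np.linalg.norm(d1[0]);d2=d2[0]/np.linalg.norm(d2[0])
    A=np.c_[d1,-d2];s=np.linalg.lstsq(A,o2-o1,rcond=None)[0];p,q=o1+s[0]*d1,o2+s[1]*d2
    return np.round((p+q)/2,4),round(np.linalg.norm(p-q),4)
def cr(P,x0,y0,f): return (np.array(P,float)+.5)/f-.5+[x0,y0]
E
python3 - <<'E'
from h import *
np.set_printoptions(precision=4,suppress=True)
T=np.load('top0.npy',allow_pickle=True).item();S=np.load('scene0.npy',allow_pickle=True).item()
f=lambda P:cr(P,348,145,11); g=lambda P:cr(P,282,210,8.5); d=lambda P:cr(P,428,200,20); e=lambda P:cr(P,210,245,11)
A=onz(T,f([(137,5),(527,75),(435,535),(40,455)]),.16);print(A,A.mean(0),np.linalg.norm(A-np.roll(A,1,0),axis=1))
B=onz(S,g([(258,25),(455,250),(222,398),(30,155)]),.16);print(B,B.mean(0),np.linalg.norm(B-np.roll(B,1,0),axis=1))
for a,b in(((190,300),(285,287)),((340,340),(193,330)),((265,318),(240,308))): print('bar',tri(T,S,f([a]),g([b])))
# basket rim corners top view z=.012+.034 ; 
R=onz(T,f([(195,250),(352,278),(320,440),(165,410)]),.046);print('bask',R,R.mean(0),np.linalg.norm(R-np.roll(R,1,0),axis=1))
R=onz(T,f([(105,300),(415,365)]),.056);print('runner ends',R,R.mean(0))
P=onz(S,e([(130,335),(258,525),(430,410)]),.01);print('plate',P,np.linalg.norm(np.diff(P,axis=0),axis=1),(P[0]+P[2])/2)
P=onz(S,e([(150,232),(232,345),(322,295)]),.09);print('block',P,np.linalg.norm(np.diff(P,axis=0),axis=1),(P[0]+P[2])/2)
P=onz(T,d([(195,85),(110,530),(480,595)]),.01);print('plateT',P,np.linalg.norm(np.diff(P,axis=0),axis=1),(P[0]+P[2])/2)
print('cap',tri(T,S,d([(575,265)]),e([(178,115)])))
print('gripbase T',onz(T,d([(470,315)]),.108),'S',onz(S,e([(225,228)]),.108),'cap168',onz(T,d([(560,275)]),.168),onz(S,e([(180,128)]),.168))
E
```

```text
[[ 0.6703 -0.0085  0.16  ]
 [ 0.647  -0.1169  0.16  ]
 [ 0.5177 -0.0851  0.16  ]
 [ 0.5433  0.0233  0.16  ]] [ 0.5945 -0.0468  0.16  ] [0.1309 0.1109 0.1332 0.1114]
[[ 0.5453  0.023   0.16  ]
 [ 0.6741 -0.0075  0.16  ]
 [ 0.6476 -0.1168  0.16  ]
 [ 0.5175 -0.0848  0.16  ]] [ 0.5961 -0.0465  0.16  ] [0.1113 0.1323 0.1124 0.134 ]
bar (array([ 0.6026, -0.0259,  0.0739]), np.float64(0.0008))
bar (array([ 0.5886, -0.0688,  0.0788]), np.float64(0.0014))
bar (array([ 0.596 , -0.0474,  0.0771]), np.float64(0.0011))
bask [[ 0.6228 -0.0304  0.046 ]
 [ 0.6129 -0.0771  0.046 ]
 [ 0.564  -0.0654  0.046 ]
 [ 0.5745 -0.0195  0.046 ]] [ 0.5935 -0.0481  0.046 ] [0.0496 0.0477 0.0502 0.0471]
runner ends [[ 0.6065 -0.0022  0.056 ]
 [ 0.5841 -0.0936  0.056 ]] [ 0.5953 -0.0479  0.056 ]
plate [[ 0.4115 -0.3132  0.01  ]
 [ 0.4909 -0.3304  0.01  ]
 [ 0.5036 -0.2681  0.01  ]] [0.0813 0.0636] [ 0.4575 -0.2907  0.01  ]
block [[ 0.4298 -0.3022  0.09  ]
 [ 0.4769 -0.3114  0.09  ]
 [ 0.4853 -0.2822  0.09  ]] [0.048  0.0303] [ 0.4575 -0.2922  0.09  ]
plateT [[ 0.4988 -0.2695  0.01  ]
 [ 0.4247 -0.2511  0.01  ]
 [ 0.4119 -0.3127  0.01  ]] [0.0764 0.0629] [ 0.4553 -0.2911  0.01  ]
cap (array([ 0.45  , -0.2901,  0.1728]), np.float64(0.0))
gripbase T [[ 0.4492 -0.2896  0.108 ]] S [[ 0.4551 -0.2905  0.108 ]] cap168 [[ 0.449 -0.289  0.168]] [[ 0.4511 -0.2914  0.168 ]]
```

Measured positions, all consistent with the given sizes:

| Thing | Position (m) | Heading / notes |
|---|---|---|
| Tank | (0.595, -0.047) | x axis at about -13.8° |
| Bar | (0.596, -0.047, 0.077) | handle nearly upright |
| Tray | (0.523, 0.292) | |
| Stand | (0.457, -0.291) | x axis at about -12.5° |
| Rod axis | (0.450, -0.290) | 6 mm toward -x in the slot, so the hook must point +x |

Next I plan the approach.

```bash
cat >> h.py <<'E'
def plan(start,yaw0,wps,grip):
    """wps: (x,y,z,yaw,n). tool down: x=(c,s,0), y=(s,-c,0), z=-Z"""
    p=np.array(start,float);y=yaw0;out=[]
    for w in wps:
        q=np.array(w[:3],float);n=w[4];dp=(q-p)/n;dy=(w[3]-y)/n
        for i in range(n):
            a=np.radians(y);c,s=np.cos(a),np.sin(a)
            out.append([round(100*(dp[0]*c+dp[1]*s),2),round(100*(dp[0]*s-dp[1]*c),2),round(-100*dp[2],2),0,0,round(-dy,1),grip])
            p=p+dp;y+=dy
    for i in range(0,len(out),12): print(str([out[i:i+12]]).replace(' ',''))
def st():
    s=r.sense();R=s['ee_rot'];y=np.degrees(np.arctan2(R[1,0],R[0,0]))
    print('t',round(s['time_s'],2),'tcp',np.round(s['tcp_pos'],4),'yaw',round(y,2),'z',np.round(R[:,2],3),'F',np.round(s['wrist_force'],2),'M',np.round(s['moment'],2),'w',round(s['gripper_width'],3))
    return s['tcp_pos'],y
E
python3 - <<'E'
from h import *
p,y=st()
plan(p,y,[(.42,.2,.30,-152,8),(.45,-.29,.26,-192.5,10)],0.2)
S=np.load('top0.npy',allow_pickle=True).item()
print(onz(S,[[430,248],[467,252],[461,296],[420,290]],.16))
E
```

```text
t 0.1 tcp [0.2304 0.5804 0.2216] yaw -111.66 z [-0.001 -0.002 -1.   ] F [-0.49 -0.59  0.44] M [ 0.01  0.03 -0.02] w 1.002
[[[np.float64(3.54),np.float64(-3.96),np.float64(-0.98),0,0,np.float64(5.0),0.2],[np.float64(3.18),np.float64(-4.25),np.float64(-0.98),0,0,np.float64(5.0),0.2],[np.float64(2.8),np.float64(-4.52),np.float64(-0.98),0,0,np.float64(5.0),0.2],[np.float64(2.39),np.float64(-4.75),np.float64(-0.98),0,0,np.float64(5.0),0.2],[np.float64(1.96),np.float64(-4.94),np.float64(-0.98),0,0,np.float64(5.0),0.2],[np.float64(1.52),np.float64(-5.09),np.float64(-0.98),0,0,np.float64(5.0),0.2],[np.float64(1.07),np.float64(-5.21),np.float64(-0.98),0,0,np.float64(5.0),0.2],[np.float64(0.61),np.float64(-5.28),np.float64(-0.98),0,0,np.float64(5.0),0.2],[np.float64(2.04),np.float64(-4.47),np.float64(0.4),0,0,np.float64(4.1),0.2],[np.float64(1.71),np.float64(-4.6),np.float64(0.4),0,0,np.float64(4.1),0.2],[np.float64(1.39),np.float64(-4.71),np.float64(0.4),0,0,np.float64(4.1),0.2],[np.float64(1.05),np.float64(-4.8),np.float64(0.4),0,0,np.float64(4.1),0.2]]]
[[[np.float64(0.71),np.float64(-4.86),np.float64(0.4),0,0,np.float64(4.1),0.2],[np.float64(0.36),np.float64(-4.9),np.float64(0.4),0,0,np.float64(4.1),0.2],[np.float64(0.02),np.float64(-4.91),np.float64(0.4),0,0,np.float64(4.1),0.2],[np.float64(-0.33),np.float64(-4.9),np.float64(0.4),0,0,np.float64(4.1),0.2],[np.float64(-0.68),np.float64(-4.86),np.float64(0.4),0,0,np.float64(4.1),0.2],[np.float64(-1.02),np.float64(-4.8),np.float64(0.4),0,0,np.float64(4.1),0.2]]]
[[ 0.347317   -0.20733747  0.16      ]
 [ 0.33144772 -0.31934771  0.16      ]
 [ 0.20077713 -0.29409133  0.16      ]
 [ 0.22318626 -0.17134875  0.16      ]]
```

Call:
move_arm(series=[[[3.5,-4.0,-1,0,0,5,0.2],[3.2,-4.2,-1,0,0,5,0.2],[2.8,-4.5,-1,0,0,5,0.2],[2.4,-4.7,-1,0,0,5,0.2],[2.0,-4.9,-1,0,0,5,0.2],[1.5,-5.1,-1,0,0,5,0.2],[1.1,-5.2,-1,0,0,5,0.2],[0.6,-5.3,-1,0,0,5,0.2],[2.0,-4.5,0.4,0,0,4,0.2],[1.7,-4.6,0.4,0,0,4,0.2],[1.4,-4.7,0.4,0,0,4,0.2],[1.0,-4.8,0.4,0,0,4,0.2]]])

```text
time_s: 1.6
tcp_pos: [0.4341, 0.004, 0.2863]
ee_rot: [[-0.977, -0.212, -0.0], [-0.212, 0.977, 0.0], [0.0, 0.0, -1.0]]
wrist_force: [0.9, -0.2, 0.5]
gripper_width: 0.602
```

Call:
move_arm(series=[[[0.7,-4.9,0.4,0,0,4,0.2],[0.4,-4.9,0.4,0,0,4,0.2],[0,-4.9,0.4,0,0,4,0.2],[-0.3,-4.9,0.4,0,0,4,0.2],[-0.7,-4.9,0.4,0,0,4,0.2],[-1.0,-4.8,0.4,0,0,4,0.2],[0,0,0,0,0,0,0.2],[0,0,0,0,0,0,0.2]]])

```text
time_s: 2.6
tcp_pos: [0.4554, -0.2888, 0.262]
ee_rot: [[-0.979, 0.202, -0.001], [0.202, 0.979, 0.001], [0.001, 0.0, -1.0]]
wrist_force: [0.9, 0.2, -0.2]
gripper_width: 0.597
```

```bash
sed -i 's/out.append(\[round/out.append([float(v) for v in [round/; s/round(-dy,1),grip\])/round(-dy,1),grip]])/' h.py
python3 - <<'E'
from h import *
p,y=st()
plan(p,y,[(.45,-.29,.20,y,3)],0.2)
for n in('scene','top'):
    c=r.capture(n);np.save(f'{n}1.npy',c,allow_pickle=True)
    a=c['color'][215:295,190:270] if n=='scene' else c['color'][180:250,410:490]
    cv2.imwrite(f'pics/{n}1.png',cv2.resize(a,None,fx=6,fy=6,interpolation=cv2.INTER_CUBIC))
E
```

```text
t 2.6 tcp [ 0.4554 -0.2888  0.262 ] yaw 168.34 z [-0.001  0.001 -1.   ] F [ 0.94  0.23 -0.22] M [ 0.14 -0.08  0.04] w 0.597
[[[0.17,-0.08,2.07,0.0,0.0,-0.0,0.2],[0.17,-0.08,2.07,0.0,0.0,-0.0,0.2],[0.17,-0.08,2.07,0.0,0.0,-0.0,0.2]]]
```

View pics/scene1.png

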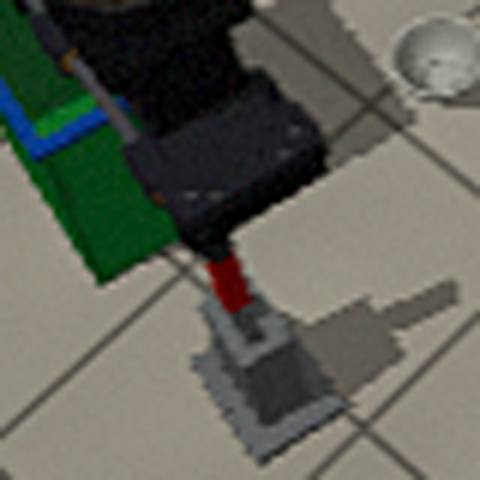

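View pics/top1.png

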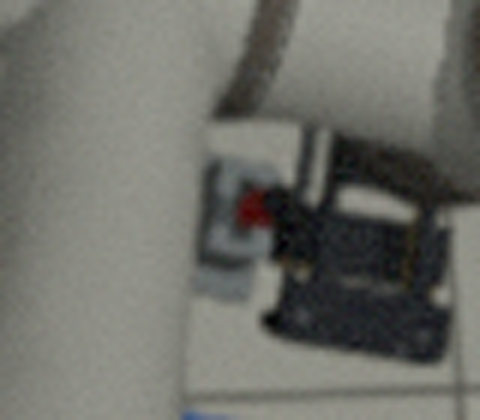

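Call:
move_arm(series=[[[0.5,-0.2,3,0,0,0.8,0.2],[0,0,3,0,0,0,0.2],[0,0,2.5,0,0,0,0.2],[0,0,2,0,0,0,0.2],[0,0,1.5,0,0,0,0.2],[0,0,1.5,0,0,0,0.2],[0,0,0,0,0,0,0.2],[0,0,0,0,0,0,0.2]]])

```text
time_s: 3.7
tcp_pos: [0.451, -0.2901, 0.1282]
ee_rot: [[-0.977, 0.215, 0.001], [0.215, 0.977, -0.001], [-0.001, -0.0, -1.0]]
wrist_force: [-0.0, 0.1, -0.0]
gripper_width: 0.599
```

Run:
```python
from h import *
p,y=st()
n='scene';c=r.capture(n)
a=c['color'][215:295,190:270]
cv2.imwrite(f'pics/{n}2.png',cv2.resize(a,None,fx=7,fy=7,interpolation=cv2.INTER_CUBIC))
```

```text
t 3.7 tcp [ 0.451  -0.2901  0.1282] yaw 167.57 z [ 0.001 -0.001 -1.   ] F [-0.04  0.14 -0.01] M [ 0.1  -0.09 -0.06] w 0.599
```

View pics/scene2.png

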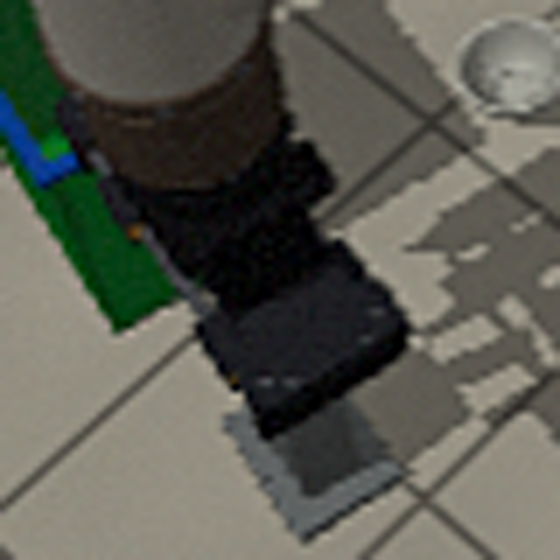

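Call:
move_arm(series=[[[0,0,0,0,0,0,-0.4],[0,0,0,0,0,0,-0.9],[0,0,0,0,0,0,-1],[0,0,0,0,0,0,-1],[0,0,0,0,0,0,-1]]])

```text
time_s: 4.38
tcp_pos: [0.4505, -0.2899, 0.1276]
ee_rot: [[-0.977, 0.216, -0.0], [0.216, 0.977, -0.0], [0.0, -0.0, -1.0]]
wrist_force: [-0.1, -0.1, -0.3]
gripper_width: 0.185
```

```bash
python3 -c "
from h import *
st()"
```

```text
t 4.38 tcp [ 0.4505 -0.2899  0.1276] yaw 167.56 z [-0. -0. -1.] F [-0.11 -0.12 -0.26] M [ 0.11 -0.05 -0.02] w 0.185
```

Call:
move_arm(series=[[[0,0,-0.5,0,0,0,-1],[0,0,-1,0,0,0,-1],[0,0,-1.5,0,0,0,-1],[0,0,-2,0,0,0,-1],[0,0,-2,0,0,0,-1],[0,0,-2,0,0,0,-1],[0,0,-2,0,0,0,-1],[0,0,-2,0,0,0,-1],[0,0,-2,0,0,0,-1],[0,0,-2,0,0,0,-1],[0,0,-1,0,0,0,-1],[0,0,0,0,0,0,-1]]])

```text
time_s: 5.88
tcp_pos: [0.4506, -0.2899, 0.3085]
ee_rot: [[-0.976, 0.216, 0.002], [0.216, 0.976, -0.0], [-0.002, -0.0, -1.0]]
wrist_force: [-0.2, 0.4, -0.9]
gripper_width: 0.179
```

Run:
```python
from h import *
p,y=st()
a=np.radians(-13.8);X=np.array([np.cos(a),np.sin(a)])
b=np.array([.5955,-.0472]); print('start of hook', b-.027*X)
q=b-.027*X
plan(p,y,[(q[0],q[1],.31,166.2,8)],-1)
C={}
for n in('scene','top'):
    c=r.capture(n);np.save(f'{n}3.npy',c,allow_pickle=True)
    u=proj(c,[p[0],p[1],p[2]-.09])[0].astype(int);print(u)
    a=c['color'][u[1]-35:u[1]+35,u[0]-35:u[0]+35]
    cv2.imwrite(f'pics/{n}3.png',cv2.resize(a,None,fx=8,fy=8,interpolation=cv2.INTER_CUBIC))
```

```text
t 5.88 tcp [ 0.4506 -0.2899  0.3085] yaw 167.55 z [ 0.002 -0.    -1.   ] F [-0.2   0.44 -0.88] M [ 0.07 -0.04  0.03] w 0.179
start of hook [ 0.56927937 -0.0407596 ]
[[[-0.78,3.36,-0.02,0.0,0.0,0.2,-1.0],[-0.77,3.36,-0.02,0.0,0.0,0.2,-1.0],[-0.76,3.37,-0.02,0.0,0.0,0.2,-1.0],[-0.75,3.37,-0.02,0.0,0.0,0.2,-1.0],[-0.74,3.37,-0.02,0.0,0.0,0.2,-1.0],[-0.73,3.37,-0.02,0.0,0.0,0.2,-1.0],[-0.72,3.37,-0.02,0.0,0.0,0.2,-1.0],[-0.71,3.38,-0.02,0.0,0.0,0.2,-1.0]]]
[223 248]
[460 210]
```

View pics/scene3.png

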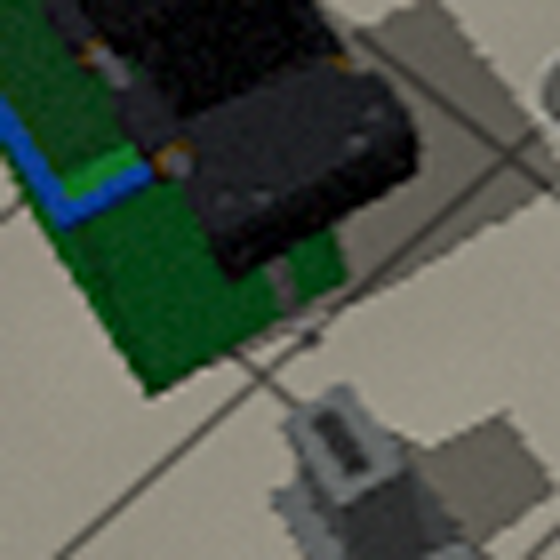

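View pics/top3.png

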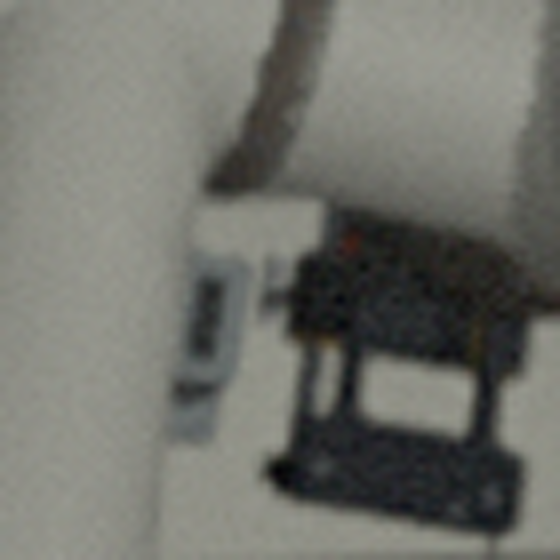

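The rod is out of the stand. In the scene crop the hook tip shows at (312,338), on the +x side of the shank. I'll measure the now visible slot (scene crop centre (337,442), top crop (207,320)) and check the hook tip.

Run:
```python
from h import *
S=np.load('scene3.npy',allow_pickle=True).item();T=np.load('top3.npy',allow_pickle=True).item()
print(onz(S,cr([(337,442),(320,410),(357,470)],188,213,8),.09))
print(onz(T,cr([(207,318),(211,282),(202,354)],425,175,8),.09))
print('tip', onz(S,cr([(312,338),(287,290)],188,213,8),.195))
```

```text
[[ 0.45241755 -0.29334516  0.09      ]
 [ 0.43582173 -0.28794396  0.09      ]
 [ 0.46838163 -0.29661233  0.09      ]]
[[ 0.45410403 -0.29233158  0.09      ]
 [ 0.46843458 -0.29479228  0.09      ]
 [ 0.43981797 -0.28948387  0.09      ]]
tip [[ 0.46333573 -0.29354584  0.195     ]
 [ 0.43976006 -0.28559489  0.195     ]]
```

Call:
move_arm(series=[[[-0.8,3.3,-0.2,0,0,0.2,-1],[-0.8,3.4,0,0,0,0.2,-1],[-0.8,3.4,0,0,0,0.2,-1],[-0.7,3.4,0,0,0,0.2,-1],[-0.7,3.4,0,0,0,0.2,-1],[-0.7,3.4,0,0,0,0.2,-1],[-0.7,3.4,0,0,0,0.2,-1],[-0.7,3.3,0,0,0,0,-1],[0,0,0,0,0,0,-1],[0,0,0,0,0,0,-1]]])

```text
time_s: 7.22
tcp_pos: [0.5689, -0.0406, 0.3087]
ee_rot: [[-0.971, 0.239, -0.002], [0.239, 0.971, -0.0], [0.002, -0.001, -1.0]]
wrist_force: [-0.1, -0.8, -1.0]
gripper_width: 0.176
```

Run:
```python
from h import *
p,y=st()
for n,b in(('scene',(262,180)),('top',(340,125))):
    c=r.capture(n);np.save(f'{n}4.npy',c,allow_pickle=True)
    a=c['color'][b[1]:b[1]+90,b[0]:b[0]+90]
    cv2.imwrite(f'pics/{n}4.png',cv2.resize(a,None,fx=6.5,fy=6.5,interpolation=cv2.INTER_CUBIC))
```

```text
t 7.22 tcp [ 0.5689 -0.0406  0.3087] yaw 166.16 z [-0.002 -0.    -1.   ] F [-0.11 -0.84 -0.99] M [ 0.04 -0.04  0.04] w 0.176
```

View pics/scene4.png

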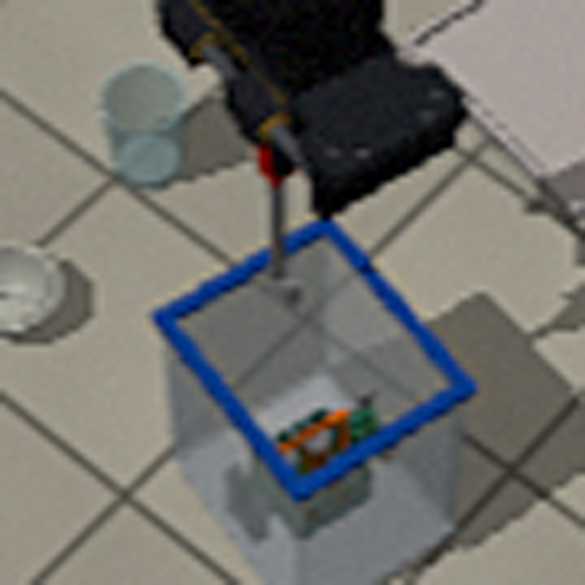

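View pics/top4.png

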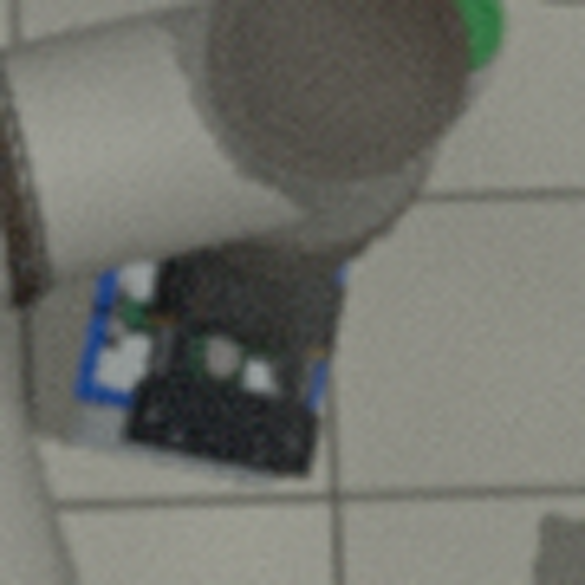

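The hook hangs over the tank opening on the -x side of the bar (scene crop: hook at (290,295), bar from (280,450) to (345,412)). Lowering it now.

Call:
move_arm(series=[[[0,0,1,0,0,0,-1],[0,0,1.5,0,0,0,-1],[0,0,1.5,0,0,0,-1],[0,0,1.5,0,0,0,-1],[0,0,1.5,0,0,0,-1],[0,0,1.5,0,0,0,-1],[0,0,1.5,0,0,0,-1],[0,0,1,0,0,0,-1],[0,0,0.5,0,0,0,-1],[0,0,0.3,0,0,0,-1],[0,0,0,0,0,0,-1]]])

```text
time_s: 8.7
tcp_pos: [0.5695, -0.0404, 0.1917]
ee_rot: [[-0.971, 0.239, 0.0], [0.239, 0.971, -0.0], [-0.0, 0.0, -1.0]]
wrist_force: [0.5, -0.0, -1.2]
gripper_width: 0.182
```

Run:
```python
from h import *
p,y=st()
for n,b in(('scene',(262,180)),):
    c=r.capture(n);np.save(f'{n}5.npy',c,allow_pickle=True)
    a=c['color'][b[1]:b[1]+90,b[0]:b[0]+90]
    cv2.imwrite(f'pics/{n}5.png',cv2.resize(a,None,fx=6.5,fy=6.5,interpolation=cv2.INTER_CUBIC))
```

```text
t 8.7 tcp [ 0.5695 -0.0404  0.1917] yaw 166.16 z [ 0. -0. -1.] F [ 0.51 -0.04 -1.2 ] M [0.13 0.01 0.  ] w 0.182
```

View pics/scene5.png

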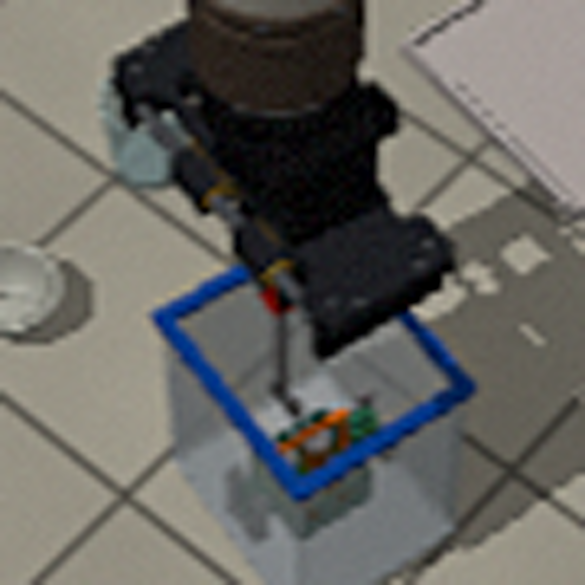

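Call:
move_arm(series=[[[0,0,0.5,0,0,0,-1],[0,0,0.5,0,0,0,-1],[0,0,0.4,0,0,0,-1],[0,0,0.3,0,0,0,-1],[0,0,0.2,0,0,0,-1],[0,0,0,0,0,0,-1]]])

```text
time_s: 9.5
tcp_pos: [0.5693, -0.0404, 0.1724]
ee_rot: [[-0.971, 0.239, -0.0], [0.239, 0.971, -0.0], [0.0, -0.0, -1.0]]
wrist_force: [0.3, -0.8, 0.2]
gripper_width: 0.182
```

Run:
```python
from h import *
p,y=st()
for n,b in(('scene',(280,210)),):
    c=r.capture(n);np.save(f'{n}6.npy',c,allow_pickle=True)
    a=c['color'][b[1]:b[1]+60,b[0]:b[0]+60]
    cv2.imwrite(f'pics/{n}6.png',cv2.resize(a,None,fx=10,fy=10,interpolation=cv2.INTER_CUBIC))
    z=p[2]-.1176
    a=np.radians(y+180);X=np.array([np.cos(a),np.sin(a),0]);o=np.array([p[0],p[1],z])
    print((proj(c,[o,o+16*X/1000,o+16*X/1000+[0,0,.014],o-8*X/1000])-b)*10)
```

```text
t 9.5 tcp [ 0.5693 -0.0404  0.1724] yaw 166.15 z [-0. -0. -1.] F [ 0.35 -0.82  0.15] M [ 0.11 -0.07 -0.01] w 0.182
[[253.3348571  334.00289117]
 [278.68622199 365.56309666]
 [278.5996731  346.15026884]
 [240.76074989 318.34819233]]
```

View pics/scene6.png

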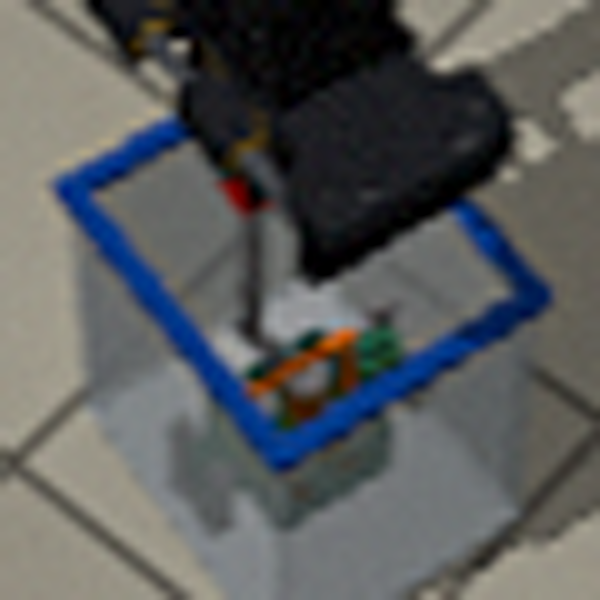

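Call:
move_arm(series=[[[0,0,0,0,0,0,-1]]])

```text
time_s: 9.68
tcp_pos: [0.5695, -0.0404, 0.1727]
ee_rot: [[-0.971, 0.239, 0.0], [0.239, 0.971, 0.0], [-0.0, 0.0, -1.0]]
wrist_force: [-0.4, 0.5, -1.9]
gripper_width: 0.181
```

Call:
move_arm(series=[[[0,0,0,0,0,0,-1]]])

```text
time_s: 9.8
tcp_pos: [0.5694, -0.0404, 0.1727]
ee_rot: [[-0.971, 0.239, 0.0], [0.239, 0.971, 0.0], [-0.0, 0.0, -1.0]]
wrist_force: [0.6, -0.8, -0.6]
gripper_width: 0.178
```

Call:
move_arm(series=[[[0,0,0,0,0,0,-1]]])

```text
time_s: 9.93
tcp_pos: [0.5694, -0.0404, 0.1726]
ee_rot: [[-0.971, 0.239, 0.0], [0.239, 0.971, 0.0], [-0.0, 0.0, -1.0]]
wrist_force: [-0.4, -0.6, -1.3]
gripper_width: 0.177
```

No contact; the force is only noise. Now I move towards the bar.

Call:
move_arm(series=[[[-0.3,0,0,0,0,0,-1],[-0.4,0,0,0,0,0,-1],[-0.4,0,0,0,0,0,-1],[-0.3,0,0,0,0,0,-1],[-0.1,0,0,0,0,0,-1],[0,0,0,0,0,0,-1]]])

```text
time_s: 10.68
tcp_pos: [0.5839, -0.044, 0.1725]
ee_rot: [[-0.971, 0.239, -0.0], [0.239, 0.971, -0.0], [0.0, -0.0, -1.0]]
wrist_force: [-0.8, -0.3, -1.7]
gripper_width: 0.186
```

Run:
```python
from h import *
p,y=st()
for n,b in(('scene',(280,210)),):
    c=r.capture(n);np.save(f'{n}7.npy',c,allow_pickle=True)
    a=c['color'][b[1]:b[1]+60,b[0]:b[0]+60]
    cv2.imwrite(f'pics/{n}7.png',cv2.resize(a,None,fx=10,fy=10,interpolation=cv2.INTER_CUBIC))
```

```text
t 10.68 tcp [ 0.5839 -0.044   0.1725] yaw 166.15 z [-0. -0. -1.] F [-0.84 -0.28 -1.74] M [ 0.1  -0.05 -0.04] w 0.186
```

View pics/scene7.png

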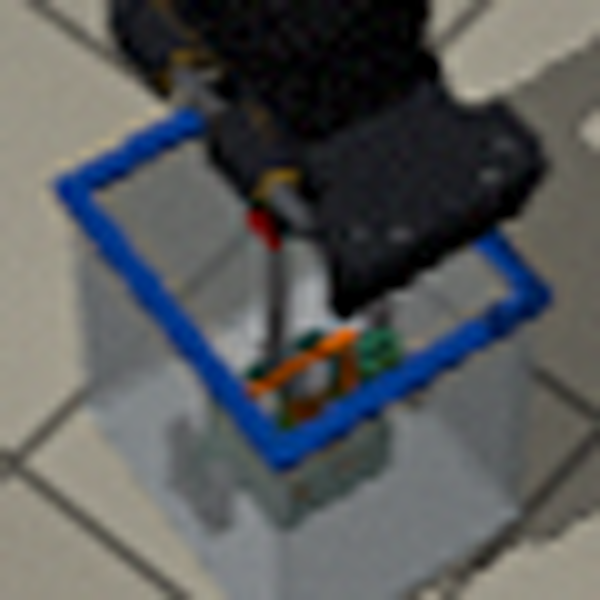

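Call:
move_arm(series=[[[-0.1,0,0,0,0,0,-1],[-0.1,0,0,0,0,0,-1],[-0.1,0,0,0,0,0,-1],[0,0,0,0,0,0,-1]]])

```text
time_s: 11.22
tcp_pos: [0.5869, -0.0447, 0.1725]
ee_rot: [[-0.971, 0.239, 0.0], [0.239, 0.971, -0.0], [-0.0, -0.0, -1.0]]
wrist_force: [-0.3, -0.2, -0.2]
gripper_width: 0.181
```

Call:
move_arm(series=[[[-0.1,0,0,0,0,0,-1],[0,0,0,0,0,0,-1]]])

```text
time_s: 11.48
tcp_pos: [0.5879, -0.0449, 0.1725]
ee_rot: [[-0.971, 0.239, 0.0], [0.239, 0.971, 0.0], [-0.0, 0.0, -1.0]]
wrist_force: [-0.3, -0.2, -1.6]
gripper_width: 0.179
```

Call:
move_arm(series=[[[-0.1,0,0,0,0,0,-1],[0,0,0,0,0,0,-1]]])

```text
time_s: 11.72
tcp_pos: [0.5888, -0.0452, 0.1725]
ee_rot: [[-0.971, 0.239, -0.0], [0.239, 0.971, -0.0], [0.0, -0.0, -1.0]]
wrist_force: [0.4, -0.3, -1.4]
gripper_width: 0.181
```

Call:
move_arm(series=[[[-0.1,0,0,0,0,0,-1],[0,0,0,0,0,0,-1]]])

```text
time_s: 11.98
tcp_pos: [0.5898, -0.0454, 0.1725]
ee_rot: [[-0.971, 0.239, -0.0], [0.239, 0.971, -0.0], [0.0, -0.0, -1.0]]
wrist_force: [0.7, -0.4, -1.1]
gripper_width: 0.184
```

Call:
move_arm(series=[[[-0.1,0,0,0,0,0,-1],[0,0,0,0,0,0,-1]]])

```text
time_s: 12.22
tcp_pos: [0.5908, -0.0457, 0.1725]
ee_rot: [[-0.971, 0.239, -0.0], [0.239, 0.971, 0.0], [0.0, 0.0, -1.0]]
wrist_force: [0.3, -0.4, -1.2]
gripper_width: 0.182
```

Call:
move_arm(series=[[[-0.1,0,0,0,0,0,-1],[0,0,0,0,0,0,-1]]])

```text
time_s: 12.48
tcp_pos: [0.5918, -0.0459, 0.1726]
ee_rot: [[-0.971, 0.239, 0.0], [0.239, 0.971, 0.0], [-0.0, 0.0, -1.0]]
wrist_force: [0.0, -0.4, -0.5]
gripper_width: 0.183
```

Call:
move_arm(series=[[[-0.1,0,0,0,0,0,-1],[0,0,0,0,0,0,-1]]])

```text
time_s: 12.72
tcp_pos: [0.5926, -0.0461, 0.1725]
ee_rot: [[-0.971, 0.239, -0.0], [0.239, 0.971, -0.0], [0.0, -0.0, -1.0]]
wrist_force: [0.1, -0.8, -1.3]
gripper_width: 0.184
```

Call:
move_arm(series=[[[-0.1,0,0,0,0,0,-1],[0,0,0,0,0,0,-1]]])

```text
time_s: 12.98
tcp_pos: [0.5935, -0.0464, 0.1725]
ee_rot: [[-0.971, 0.239, -0.0], [0.239, 0.971, -0.0], [0.0, -0.0, -1.0]]
wrist_force: [0.1, -0.4, -0.8]
gripper_width: 0.182
```

Run:
```python
from h import *
p,y=st()
for n,b in(('scene',(290,215)),):
    c=r.capture(n);np.save(f'{n}8.npy',c,allow_pickle=True)
    a=c['color'][b[1]:b[1]+50,b[0]:b[0]+50]
    cv2.imwrite(f'pics/{n}8.png',cv2.resize(a,None,fx=12,fy=12,interpolation=cv2.INTER_CUBIC))
```

```text
t 12.97 tcp [ 0.5935 -0.0464  0.1725] yaw 166.15 z [-0. -0. -1.] F [ 0.09 -0.41 -0.84] M [ 0.15  0.14 -0.  ] w 0.182
```

View pics/scene8.png

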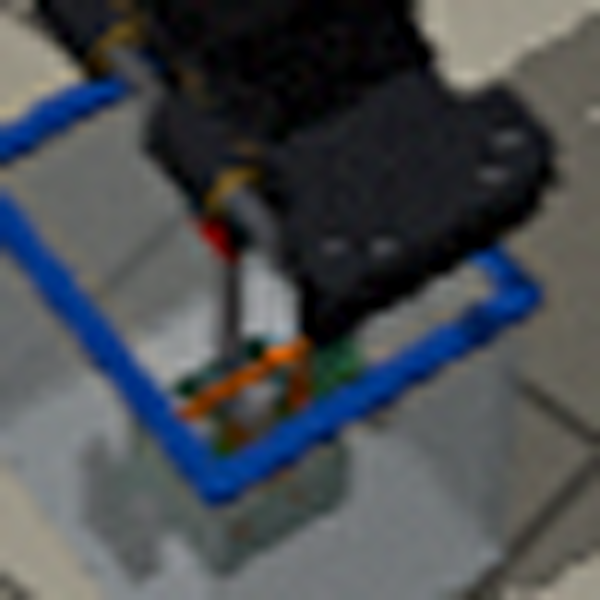

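Run:
```python
from h import *
c=np.load('scene8.npy',allow_pickle=True).item()
print((proj(c,[[.5935,-.0464,.078],[.5935,-.0464,.09],[.5935,-.0464,.1],[.596,-.0472,.078],[.599,-.0478,.078]])-[290,215]+.5)*12)
for n in (0,6,8):
    C=np.load(f'scene{n}.npy',allow_pickle=True).item()
    h=cv2.cvtColor(C['color'],cv2.COLOR_BGR2HSV);m=cv2.inRange(h,(3,100,50),(20,255,255));m[:210]=0;m[249:]=0;m[:,:300]=0;m[:,318:]=0
    ys,xs=np.nonzero(m);s=xs<313; print(n,[(u,round(ys[xs==u].mean(),2)) for u in range(304,316) if (xs==u).any()])
```

```text
[[237.57341592 367.35041067]
 [237.60291086 346.95383644]
 [237.62786491 329.73736014]
 [242.18848261 373.98048518]
 [248.53650391 381.14432836]]
0 [(305, np.float64(248.0)), (306, np.float64(248.0)), (307, np.float64(247.5)), (308, np.float64(247.0)), (309, np.float64(246.5)), (310, np.float64(245.5)), (311, np.float64(245.0)), (312, np.float64(244.5)), (313, np.float64(244.0)), (314, np.float64(245.5)), (315, np.float64(245.25))]
6 [(305, np.float64(231.67)), (306, np.float64(248.0)), (307, np.float64(247.5)), (308, np.float64(246.5)), (309, np.float64(246.0)), (310, np.float64(245.5)), (311, np.float64(244.5)), (312, np.float64(244.5)), (313, np.float64(244.0)), (314, np.float64(245.5)), (315, np.float64(245.25))]
8 [(306, np.float64(248.0)), (307, np.float64(238.8)), (308, np.float64(238.75)), (309, np.float64(238.0)), (310, np.float64(239.33)), (311, np.float64(245.5)), (312, np.float64(244.5)), (313, np.float64(244.5)), (314, np.float64(245.5)), (315, np.float64(245.0))]
```

Call:
move_arm(series=[[[-0.1,0,0,0,0,0,-1],[0,0,0,0,0,0,-1]]])

```text
time_s: 13.28
tcp_pos: [0.594, -0.0466, 0.1724]
ee_rot: [[-0.971, 0.239, -0.002], [0.239, 0.971, 0.0], [0.002, -0.0, -1.0]]
wrist_force: [-1.5, 0.9, -0.1]
gripper_width: 0.183
```

```bash
python3 -c "
from h import *
st()"
```

```text
t 13.28 tcp [ 0.594  -0.0466  0.1724] yaw 166.15 z [-0.002  0.    -1.   ] F [-1.45  0.89 -0.14] M [0.41 0.74 0.05] w 0.183
```

The shank has contacted the bar: My rose to 0.74 N·m, and commanded travel no longer produces motion. I back off 1.8 mm to centre the bar in the mouth, then raise slowly. Weight should appear at TCP z of about 0.187 if it is hooked, or about 0.179 if the tip is only under the bar.

Call:
move_arm(series=[[[0.1,0,0,0,0,0,-1],[0.1,0,0,0,0,0,-1],[0,0,0,0,0,0,-1]]])

```text
time_s: 13.65
tcp_pos: [0.593, -0.0461, 0.1727]
ee_rot: [[-0.971, 0.239, 0.001], [0.239, 0.971, -0.0], [-0.001, 0.0, -1.0]]
wrist_force: [-0.2, -0.6, -1.7]
gripper_width: 0.182
```

```bash
python3 -c "
from h import *
st()"
```

```text
t 13.65 tcp [ 0.593  -0.0461  0.1727] yaw 166.16 z [ 0.001 -0.    -1.   ] F [-0.17 -0.62 -1.69] M [0.08 0.03 0.  ] w 0.182
```

Call:
move_arm(series=[[[0,0,-0.2,0,0,0,-1],[0,0,-0.2,0,0,0,-1],[0,0,-0.2,0,0,0,-1],[0,0,-0.2,0,0,0,-1],[0,0,0,0,0,0,-1]]])

```text
time_s: 14.28
tcp_pos: [0.5928, -0.0461, 0.1808]
ee_rot: [[-0.971, 0.239, 0.001], [0.239, 0.971, 0.0], [-0.0, 0.0, -1.0]]
wrist_force: [-0.2, -0.3, -1.0]
gripper_width: 0.181
```

```bash
python3 -c "
from h import *
st()"
```

```text
t 14.28 tcp [ 0.5928 -0.0461  0.1808] yaw 166.15 z [ 0.001  0.    -1.   ] F [-0.18 -0.35 -1.02] M [0.09 0.04 0.02] w 0.181
```

Call:
move_arm(series=[[[0,0,-0.2,0,0,0,-1],[0,0,-0.2,0,0,0,-1],[0,0,0,0,0,0,-1]]])

```text
time_s: 14.65
tcp_pos: [0.5928, -0.0461, 0.1848]
ee_rot: [[-0.971, 0.239, 0.0], [0.239, 0.971, 0.0], [-0.0, 0.0, -1.0]]
wrist_force: [0.3, 0.6, -0.3]
gripper_width: 0.183
```

Call:
move_arm(series=[[[0,0,-0.1,0,0,0,-1],[0,0,-0.1,0,0,0,-1],[0,0,0,0,0,0,-1]]])

```text
time_s: 15.02
tcp_pos: [0.5927, -0.0461, 0.1867]
ee_rot: [[-0.971, 0.239, 0.0], [0.239, 0.971, -0.0], [-0.0, 0.0, -1.0]]
wrist_force: [-0.7, -0.1, -0.8]
gripper_width: 0.182
```

Call:
move_arm(series=[[[0,0,-0.1,0,0,0,-1],[0,0,0,0,0,0,-1]]])

```text
time_s: 15.28
tcp_pos: [0.5925, -0.0461, 0.1872]
ee_rot: [[-0.971, 0.239, -0.001], [0.239, 0.971, 0.0], [0.001, -0.0, -1.0]]
wrist_force: [0.0, 0.1, -2.4]
gripper_width: 0.178
```

```bash
python3 -c "
from h import *
st()"
```

```text
t 15.28 tcp [ 0.5925 -0.0461  0.1872] yaw 166.15 z [-0.001  0.    -1.   ] F [ 0.04  0.07 -2.37] M [ 0.14 -0.04 -0.03] w 0.178
```

The load begins at TCP z = 0.187, so the bar lies on the hook's floor. Lifting slowly.

Call:
move_arm(series=[[[0,0,-0.1,0,0,0,-1],[0,0,-0.1,0,0,0,-1],[0,0,0,0,0,0,-1]]])

```text
time_s: 15.65
tcp_pos: [0.5926, -0.0461, 0.1894]
ee_rot: [[-0.971, 0.239, -0.0], [0.239, 0.971, 0.0], [0.0, -0.0, -1.0]]
wrist_force: [-0.5, 0.3, -4.3]
gripper_width: 0.179
```

Call:
move_arm(series=[[[0,0,-0.2,0,0,0,-1],[0,0,-0.2,0,0,0,-1],[0,0,0,0,0,0,-1]]])

```text
time_s: 16.02
tcp_pos: [0.5928, -0.0461, 0.1939]
ee_rot: [[-0.971, 0.239, 0.001], [0.239, 0.971, 0.0], [-0.001, 0.0, -1.0]]
wrist_force: [-0.4, 0.1, -4.4]
gripper_width: 0.185
```

```bash
python3 -c "
from h import *
st()"
```

```text
t 16.02 tcp [ 0.5928 -0.0461  0.1939] yaw 166.16 z [ 0.001  0.    -1.   ] F [-0.37  0.09 -4.43] M [ 0.13 -0.03 -0.03] w 0.185
```

The full weight, about 3.3 N, hangs on the hook. Continuing straight up out of the guides.

Call:
move_arm(series=[[[0,0,-0.3,0,0,0,-1],[0,0,-0.3,0,0,0,-1],[0,0,-0.3,0,0,0,-1],[0,0,-0.3,0,0,0,-1],[0,0,-0.3,0,0,0,-1],[0,0,-0.2,0,0,0,-1]]])

```text
time_s: 16.77
tcp_pos: [0.5927, -0.0461, 0.2108]
ee_rot: [[-0.971, 0.239, 0.0], [0.239, 0.971, 0.0], [-0.0, 0.0, -1.0]]
wrist_force: [0.1, -0.2, -4.2]
gripper_width: 0.182
```

Call:
move_arm(series=[[[0,0,-0.3,0,0,0,-1],[0,0,-0.3,0,0,0,-1],[0,0,-0.3,0,0,0,-1],[0,0,-0.3,0,0,0,-1],[0,0,-0.3,0,0,0,-1],[0,0,-0.3,0,0,0,-1],[0,0,-0.2,0,0,0,-1]]])

```text
time_s: 17.65
tcp_pos: [0.5927, -0.0461, 0.2308]
ee_rot: [[-0.971, 0.239, 0.0], [0.239, 0.971, 0.0], [-0.0, 0.0, -1.0]]
wrist_force: [-0.1, -0.3, -3.2]
gripper_width: 0.182
```

Run:
```python
from h import *
p,y=st()
for n,b in(('scene',(262,180)),):
    c=r.capture(n);np.save(f'{n}9.npy',c,allow_pickle=True)
    a=c['color'][b[1]:b[1]+90,b[0]:b[0]+90]
    cv2.imwrite(f'pics/{n}9.png',cv2.resize(a,None,fx=6.5,fy=6.5,interpolation=cv2.INTER_CUBIC))
```

```text
t 17.65 tcp [ 0.5927 -0.0461  0.2308] yaw 166.16 z [ 0.  0. -1.] F [-0.13 -0.31 -3.19] M [ 0.1  -0.05 -0.01] w 0.182
```

View pics/scene9.png

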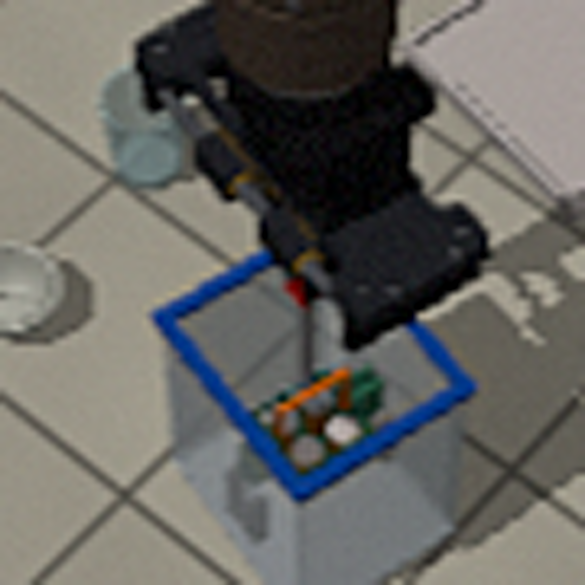

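Call:
move_arm(series=[[[0,0,-0.4,0,0,0,-1],[0,0,-0.6,0,0,0,-1],[0,0,-0.8,0,0,0,-1],[0,0,-0.8,0,0,0,-1],[0,0,-0.8,0,0,0,-1],[0,0,-0.8,0,0,0,-1],[0,0,-0.8,0,0,0,-1],[0,0,-0.8,0,0,0,-1],[0,0,-0.8,0,0,0,-1],[0,0,-0.8,0,0,0,-1],[0,0,-0.6,0,0,0,-1],[0,0,-0.3,0,0,0,-1]]])

```text
time_s: 19.2
tcp_pos: [0.5927, -0.0461, 0.314]
ee_rot: [[-0.971, 0.239, 0.0], [0.239, 0.971, 0.0], [-0.0, 0.0, -1.0]]
wrist_force: [-0.6, -0.4, -4.0]
gripper_width: 0.182
```

Call:
move_arm(series=[[[0,0,-0.4,0,0,0,-1],[0,0,-0.8,0,0,0,-1],[0,0,-1,0,0,0,-1],[0,0,-1,0,0,0,-1],[0,0,-1,0,0,0,-1],[0,0,-0.8,0,0,0,-1],[0,0,-0.4,0,0,0,-1],[0,0,0,0,0,0,-1],[0,0,0,0,0,0,-1]]])

```text
time_s: 20.32
tcp_pos: [0.5925, -0.0461, 0.3671]
ee_rot: [[-0.971, 0.239, -0.001], [0.239, 0.971, 0.0], [0.001, -0.0, -1.0]]
wrist_force: [-0.9, -0.5, -4.3]
gripper_width: 0.181
```

Run:
```python
from h import *
p,y=st()
# keep rod->basket offset; bar ~7mm ahead of axis in rod x
plan(p,y,[(.516,.293,p[2],y-0,14)],-1)
for n,b in(('scene',(262,150)),):
    c=r.capture(n);np.save(f'{n}10.npy',c,allow_pickle=True)
    a=c['color'][b[1]:b[1]+100,b[0]:b[0]+100]
    cv2.imwrite(f'pics/{n}10.png',cv2.resize(a,None,fx=6,fy=6,interpolation=cv2.INTER_CUBIC))
```

```text
t 20.32 tcp [ 0.5925 -0.0461  0.3671] yaw 166.15 z [-0.001  0.    -1.   ] F [-0.9  -0.45 -4.29] M [ 0.11 -0.06  0.03] w 0.181
[[[1.11,2.22,-0.0,0.0,0.0,-0.0,-1.0],[1.11,2.22,-0.0,0.0,0.0,-0.0,-1.0],[1.11,2.22,-0.0,0.0,0.0,-0.0,-1.0],[1.11,2.22,-0.0,0.0,0.0,-0.0,-1.0],[1.11,2.22,-0.0,0.0,0.0,-0.0,-1.0],[1.11,2.22,-0.0,0.0,0.0,-0.0,-1.0],[1.11,2.22,-0.0,0.0,0.0,-0.0,-1.0],[1.11,2.22,-0.0,0.0,0.0,-0.0,-1.0],[1.11,2.22,-0.0,0.0,0.0,-0.0,-1.0],[1.11,2.22,-0.0,0.0,0.0,-0.0,-1.0],[1.11,2.22,-0.0,0.0,0.0,-0.0,-1.0],[1.11,2.22,-0.0,0.0,0.0,-0.0,-1.0]]]
[[[1.11,2.22,-0.0,0.0,0.0,-0.0,-1.0],[1.11,2.22,-0.0,0.0,0.0,-0.0,-1.0]]]
```

View pics/scene10.png

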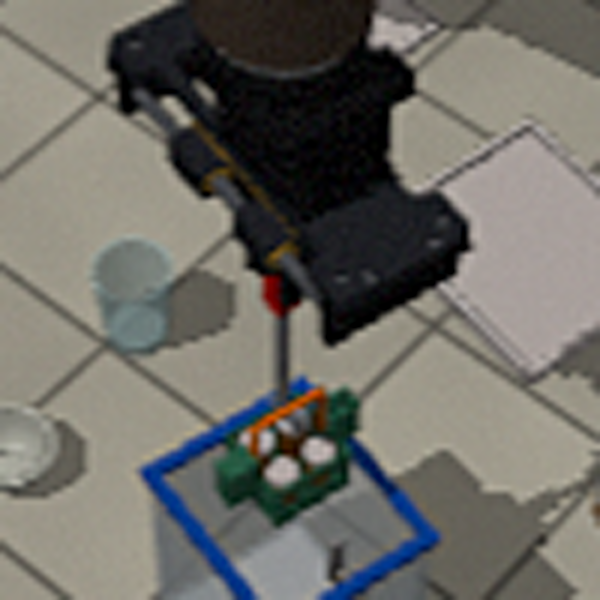

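The basket hangs clear of the tank, at z of about 0.19, nearly upright. Carrying it to the tray.

Call:
move_arm(series=[[[0.2,0.4,0,0,0,0,-1],[0.5,0.9,0,0,0,0,-1],[0.7,1.4,0,0,0,0,-1],[0.9,1.8,0,0,0,0,-1],[0.9,1.8,0,0,0,0,-1],[0.9,1.8,0,0,0,0,-1],[0.9,1.8,0,0,0,0,-1],[0.9,1.8,0,0,0,0,-1],[0.9,1.8,0,0,0,0,-1],[0.9,1.8,0,0,0,0,-1],[0.9,1.8,0,0,0,0,-1],[0.9,1.8,0,0,0,0,-1]]])

```text
time_s: 21.88
tcp_pos: [0.5454, 0.1614, 0.3675]
ee_rot: [[-0.971, 0.239, 0.0], [0.239, 0.971, -0.0], [-0.0, -0.0, -1.0]]
wrist_force: [1.0, -0.3, -2.9]
gripper_width: 0.18
```

Call:
move_arm(series=[[[0.9,1.8,0,0,0,0,-1],[0.9,1.8,0,0,0,0,-1],[0.9,1.8,0,0,0,0,-1],[0.9,1.8,0,0,0,0,-1],[0.9,1.8,0,0,0,0,-1],[0.6,1.3,0,0,0,0,-1],[0.4,0.9,0,0,0,0,-1],[0.3,0.6,0,0,0,0,-1],[0.2,0.2,0,0,0,0,-1],[0,0,0,0,0,0,-1],[0,0,0,0,0,0,-1]]])

```text
time_s: 23.25
tcp_pos: [0.5162, 0.2906, 0.3677]
ee_rot: [[-0.971, 0.24, 0.0], [0.24, 0.971, -0.0], [-0.0, -0.0, -1.0]]
wrist_force: [0.8, 0.6, -3.3]
gripper_width: 0.182
```

Run:
```python
from h import *
p,y=st()
for n,b in(('scene',(290,100)),('top',(210,130))):
    c=r.capture(n);np.save(f'{n}11.npy',c,allow_pickle=True)
    a=c['color'][b[1]:b[1]+130,b[0]:b[0]+130]
    cv2.imwrite(f'pics/{n}11.png',cv2.resize(a,None,fx=4.5,fy=4.5,interpolation=cv2.INTER_CUBIC))
```

```text
t 23.25 tcp [0.5162 0.2906 0.3677] yaw 166.13 z [ 0. -0. -1.] F [ 0.79  0.64 -3.27] M [ 0.1  -0.08 -0.02] w 0.182
```

View pics/scene11.png

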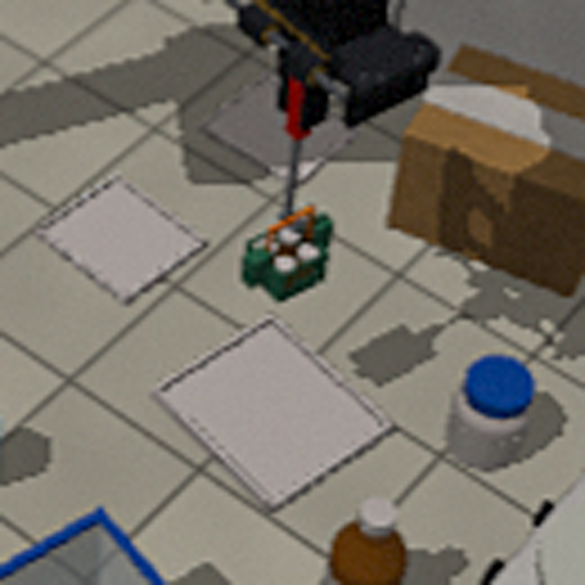

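View pics/top11.png

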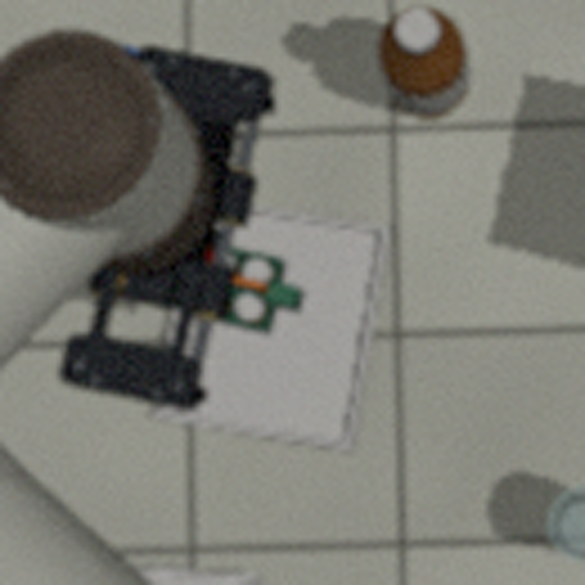

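Run:
```python
from h import *
c=np.load('scene11.npy',allow_pickle=True).item()
P=onz(c,cr([(270,318),(393,425),(272,510),(155,393)],290,100,4.5),.012);print(P,P.mean(0),np.linalg.norm(P-np.roll(P,1,0),axis=1))
```

```text
[[0.45852109 0.37430611 0.012     ]
 [0.62212845 0.34605561 0.012     ]
 [0.59555378 0.19819472 0.012     ]
 [0.43372492 0.23147358 0.012     ]] [0.52748206 0.28750751 0.012     ] [0.1449689  0.16602849 0.15023001 0.16521519]
```

Call:
move_arm(series=[[[0,-0.2,0.5,0,0,0,-1],[0,0,1,0,0,0,-1],[0,0,1.5,0,0,0,-1],[0,0,1.8,0,0,0,-1],[0,0,1.8,0,0,0,-1],[0,0,1.8,0,0,0,-1],[0,0,1.8,0,0,0,-1],[0,0,1.8,0,0,0,-1],[0,0,1.5,0,0,0,-1],[0,0,1,0,0,0,-1],[0,0,0.7,0,0,0,-1],[0,0,0.5,0,0,0,-1]]])

```text
time_s: 24.85
tcp_pos: [0.5158, 0.2891, 0.2105]
ee_rot: [[-0.971, 0.239, 0.0], [0.239, 0.971, 0.0], [-0.0, 0.0, -1.0]]
wrist_force: [-0.2, 0.1, -3.0]
gripper_width: 0.18
```

Run:
```python
from h import *
p,y=st()
for n,b in(('scene',(315,140)),):
    c=r.capture(n);np.save(f'{n}12.npy',c,allow_pickle=True)
    a=c['color'][b[1]:b[1]+80,b[0]:b[0]+80]
    cv2.imwrite(f'pics/{n}12.png',cv2.resize(a,None,fx=7,fy=7,interpolation=cv2.INTER_CUBIC))
```

```text
t 24.85 tcp [0.5158 0.2891 0.2105] yaw 166.16 z [ 0.  0. -1.] F [-0.17  0.1  -3.01] M [ 0.07 -0.04 -0.03] w 0.18
```

View pics/scene12.png

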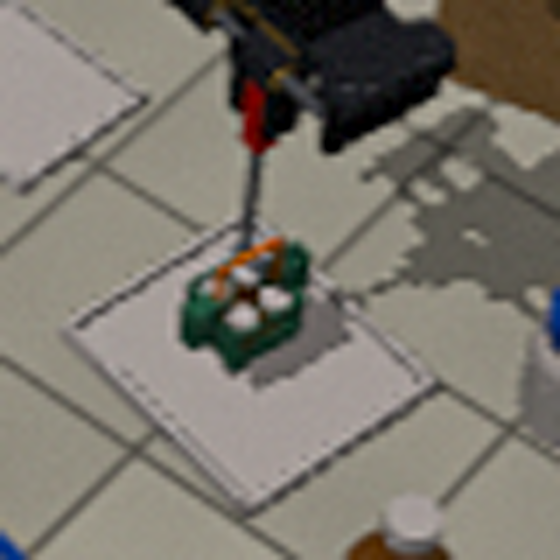

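Call:
move_arm(series=[[[0,0,0.4,0,0,0,-1],[0,0,0.4,0,0,0,-1],[0,0,0.4,0,0,0,-1],[0,0,0.4,0,0,0,-1],[0,0,0.3,0,0,0,-1],[0,0,0.3,0,0,0,-1],[0,0,0.2,0,0,0,-1],[0,0,0.1,0,0,0,-1],[0,0,0,0,0,0,-1]]])

```text
time_s: 26.02
tcp_pos: [0.5156, 0.289, 0.1855]
ee_rot: [[-0.971, 0.239, 0.0], [0.239, 0.971, -0.0], [-0.0, -0.0, -1.0]]
wrist_force: [-0.1, 0.7, -4.1]
gripper_width: 0.182
```

Call:
move_arm(series=[[[0,0,0.1,0,0,0,-1],[0,0,0.1,0,0,0,-1],[0,0,0.1,0,0,0,-1],[0,0,0,0,0,0,-1]]])

```text
time_s: 26.52
tcp_pos: [0.5156, 0.289, 0.1824]
ee_rot: [[-0.971, 0.239, -0.0], [0.239, 0.971, -0.0], [0.0, -0.0, -1.0]]
wrist_force: [-0.2, 0.5, -3.4]
gripper_width: 0.183
```

Call:
move_arm(series=[[[0,0,0.1,0,0,0,-1],[0,0,0.1,0,0,0,-1],[0,0,0,0,0,0,-1]]])

```text
time_s: 26.9
tcp_pos: [0.5156, 0.289, 0.1805]
ee_rot: [[-0.971, 0.239, -0.0], [0.239, 0.971, -0.0], [0.0, -0.0, -1.0]]
wrist_force: [0.6, 0.9, -3.5]
gripper_width: 0.181
```

```bash
python3 -c "
from h import *
st()"
```

```text
t 26.9 tcp [0.5156 0.289  0.1805] yaw 166.16 z [-0. -0. -1.] F [ 0.58  0.91 -3.49] M [ 0.1  -0.05  0.02] w 0.181
```

Call:
move_arm(series=[[[0,0,0.1,0,0,0,-1],[0,0,0.1,0,0,0,-1],[0,0,0,0,0,0,-1]]])

```text
time_s: 27.28
tcp_pos: [0.5158, 0.2892, 0.1789]
ee_rot: [[-0.971, 0.239, 0.001], [0.239, 0.971, 0.001], [-0.001, 0.001, -1.0]]
wrist_force: [-0.2, 0.7, -0.3]
gripper_width: 0.179
```

Call:
move_arm(series=[[[0,0,0.1,0,0,0,-1],[0,0,0.1,0,0,0,-1],[0,0,0,0,0,0,-1]]])

```text
time_s: 27.65
tcp_pos: [0.5157, 0.289, 0.1764]
ee_rot: [[-0.971, 0.239, 0.0], [0.239, 0.971, -0.0], [-0.0, -0.0, -1.0]]
wrist_force: [-0.0, 0.1, -1.0]
gripper_width: 0.181
```

```bash
python3 -c "
from h import *
st()
c=r.capture('scene');np.save('scene13.npy',c,allow_pickle=True)
a=c['color'][140:220,315:395]
cv2.imwrite('pics/scene13.png',cv2.resize(a,None,fx=7,fy=7,interpolation=cv2.INTER_CUBIC))"
```

```text
t 27.65 tcp [0.5157 0.289  0.1764] yaw 166.15 z [ 0. -0. -1.] F [-0.04  0.09 -0.99] M [0.14 0.04 0.04] w 0.181
```

View pics/scene13.png

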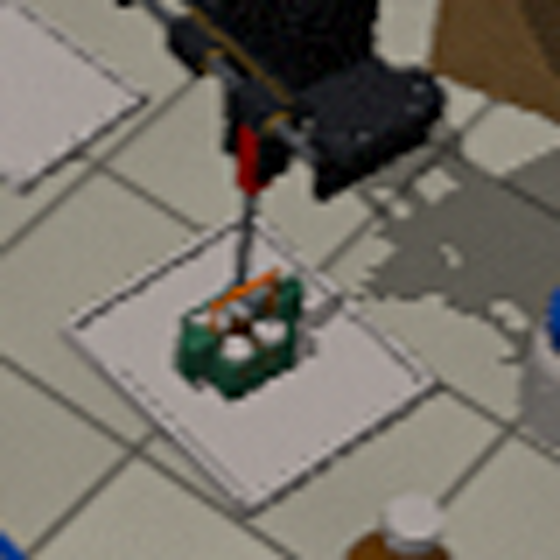

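The basket stands on the tray and the weight is off the hook. I lower the hook so the tip passes below the bar.

Call:
move_arm(series=[[[0,0,0.1,0,0,0,-1],[0,0,0.2,0,0,0,-1],[0,0,0.1,0,0,0,-1],[0,0,0,0,0,0,-1]]])

```text
time_s: 28.2
tcp_pos: [0.5157, 0.289, 0.1724]
ee_rot: [[-0.971, 0.239, -0.0], [0.239, 0.971, -0.0], [0.0, -0.0, -1.0]]
wrist_force: [-0.2, 0.9, -0.3]
gripper_width: 0.18
```

```bash
python3 -c "
from h import *
st()"
```

```text
t 28.2 tcp [0.5157 0.289  0.1724] yaw 166.15 z [-0. -0. -1.] F [-0.24  0.87 -0.26] M [ 0.13 -0.15  0.05] w 0.18
```

Call:
move_arm(series=[[[0,0,0.2,0,0,0,-1],[0,0,0.2,0,0,0,-1],[0,0,0.1,0,0,0,-1],[0,0,0,0,0,0,-1]]])

```text
time_s: 28.7
tcp_pos: [0.5156, 0.289, 0.1674]
ee_rot: [[-0.971, 0.239, -0.0], [0.239, 0.971, -0.0], [0.0, -0.0, -1.0]]
wrist_force: [0.4, 0.6, -1.1]
gripper_width: 0.183
```

```bash
python3 -c "
from h import *
st()"
```

```text
t 28.7 tcp [0.5156 0.289  0.1674] yaw 166.15 z [-0. -0. -1.] F [ 0.39  0.58 -1.15] M [ 0.08 -0.12 -0.04] w 0.183
```

Call:
move_arm(series=[[[0.1,0,0,0,0,0,-1],[0.1,0,0,0,0,0,-1],[0.1,0,0,0,0,0,-1],[0,0,0,0,0,0,-1]]])

```text
time_s: 29.2
tcp_pos: [0.5126, 0.2898, 0.1676]
ee_rot: [[-0.971, 0.239, 0.0], [0.239, 0.971, 0.0], [-0.0, 0.0, -1.0]]
wrist_force: [-0.1, -0.6, -0.8]
gripper_width: 0.178
```

```bash
python3 -c "
from h import *
st()"
```

```text
t 29.2 tcp [0.5126 0.2898 0.1676] yaw 166.16 z [ 0.  0. -1.] F [-0.14 -0.64 -0.81] M [ 0.16 -0.09  0.02] w 0.178
```

Call:
move_arm(series=[[[0.1,0,0,0,0,0,-1],[0.1,0,0,0,0,0,-1],[0.1,0,0,0,0,0,-1],[0,0,0,0,0,0,-1]]])

```text
time_s: 29.7
tcp_pos: [0.5097, 0.2905, 0.1676]
ee_rot: [[-0.971, 0.239, -0.0], [0.239, 0.971, -0.0], [0.0, -0.0, -1.0]]
wrist_force: [0.1, -0.4, -1.2]
gripper_width: 0.187
```

```bash
python3 -c "
from h import *
st()"
```

```text
t 29.7 tcp [0.5097 0.2905 0.1676] yaw 166.16 z [-0. -0. -1.] F [ 0.12 -0.4  -1.2 ] M [ 0.07 -0.    0.04] w 0.187
```

No contact. Withdrawing further before going up.

Call:
move_arm(series=[[[0.2,0,0,0,0,0,-1],[0.2,0,0,0,0,0,-1],[0.3,0,0,0,0,0,-1],[0.3,0,0,0,0,0,-1],[0.3,0,0,0,0,0,-1],[0.3,0,0,0,0,0,-1],[0,0,0,0,0,0,-1]]])

```text
time_s: 30.58
tcp_pos: [0.4941, 0.2944, 0.1676]
ee_rot: [[-0.971, 0.239, 0.0], [0.239, 0.971, 0.0], [-0.0, 0.0, -1.0]]
wrist_force: [-0.3, -0.2, -1.4]
gripper_width: 0.184
```

```bash
python3 -c "
from h import *
st()
c=r.capture('scene');np.save('scene14.npy',c,allow_pickle=True)
a=c['color'][140:220,315:395]
cv2.imwrite('pics/scene14.png',cv2.resize(a,None,fx=7,fy=7,interpolation=cv2.INTER_CUBIC))"
```

```text
t 30.57 tcp [0.4941 0.2944 0.1676] yaw 166.17 z [ 0.  0. -1.] F [-0.25 -0.2  -1.41] M [ 0.09 -0.16 -0.  ] w 0.184
```

View pics/scene14.png

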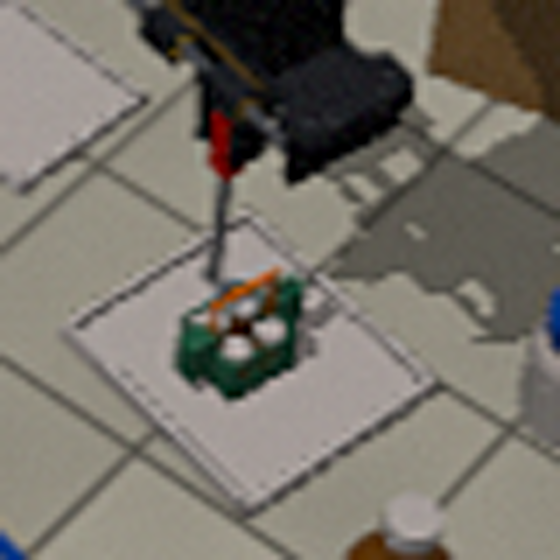

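Unhooked; the basket stands in the tray, unmoved. Now going up and back to the stand.

Call:
move_arm(series=[[[0.6,0,-0.2,0,0,0,-1],[0.4,0,-0.8,0,0,0,-1],[0,0,-1.5,0,0,0,-1],[0,0,-2,0,0,0,-1],[0,0,-2.5,0,0,0,-1],[0,0,-2.5,0,0,0,-1],[0,0,-2.5,0,0,0,-1],[0,0,-2.5,0,0,0,-1],[0,0,-2,0,0,0,-1],[0,0,-1,0,0,0,-1]]])

```text
time_s: 31.88
tcp_pos: [0.4849, 0.2968, 0.345]
ee_rot: [[-0.971, 0.239, 0.003], [0.239, 0.971, 0.002], [-0.002, 0.003, -1.0]]
wrist_force: [-0.4, 0.2, -0.9]
gripper_width: 0.177
```

Run:
```python
from h import *
p,y=st()
plan(p,y,[(.4505,-.2899,.32,167.56,16)],-1)
for n,b in(('scene',(300,120)),('top',(230,150))):
    c=r.capture(n);np.save(f'{n}15.npy',c,allow_pickle=True)
    a=c['color'][b[1]:b[1]+100,b[0]:b[0]+100]
    cv2.imwrite(f'pics/{n}15.png',cv2.resize(a,None,fx=6,fy=6,interpolation=cv2.INTER_CUBIC))
```

```text
t 31.88 tcp [0.4849 0.2968 0.345 ] yaw 166.15 z [ 0.003  0.002 -1.   ] F [-0.44  0.22 -0.89] M [ 0.06 -0.09  0.  ] w 0.177
[[[-0.67,-3.61,0.16,0.0,0.0,-0.1,-1.0],[-0.66,-3.61,0.16,0.0,0.0,-0.1,-1.0],[-0.66,-3.61,0.16,0.0,0.0,-0.1,-1.0],[-0.65,-3.61,0.16,0.0,0.0,-0.1,-1.0],[-0.65,-3.62,0.16,0.0,0.0,-0.1,-1.0],[-0.64,-3.62,0.16,0.0,0.0,-0.1,-1.0],[-0.64,-3.62,0.16,0.0,0.0,-0.1,-1.0],[-0.63,-3.62,0.16,0.0,0.0,-0.1,-1.0],[-0.62,-3.62,0.16,0.0,0.0,-0.1,-1.0],[-0.62,-3.62,0.16,0.0,0.0,-0.1,-1.0],[-0.61,-3.62,0.16,0.0,0.0,-0.1,-1.0],[-0.61,-3.62,0.16,0.0,0.0,-0.1,-1.0]]]
[[[-0.6,-3.62,0.16,0.0,0.0,-0.1,-1.0],[-0.6,-3.62,0.16,0.0,0.0,-0.1,-1.0],[-0.59,-3.63,0.16,0.0,0.0,-0.1,-1.0],[-0.59,-3.63,0.16,0.0,0.0,-0.1,-1.0]]]
```

View pics/scene15.png

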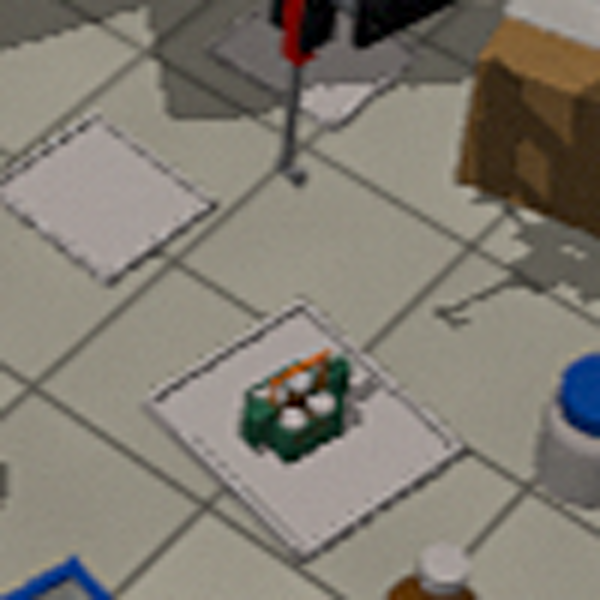

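The basket stands alone in the middle of the tray, at about crop (298,410).

Call:
move_arm(series=[[[-0.3,-2,0,0,0,0,-1],[-0.7,-3.6,0.1,0,0,-0.2,-1],[-0.7,-3.6,0.1,0,0,-0.2,-1],[-0.7,-3.6,0.1,0,0,-0.2,-1],[-0.7,-3.6,0.1,0,0,-0.2,-1],[-0.7,-3.6,0.1,0,0,-0.2,-1],[-0.6,-3.6,0.1,0,0,-0.2,-1],[-0.6,-3.6,0.1,0,0,-0.2,-1],[-0.6,-3.6,0.1,0,0,0,-1],[-0.6,-3.6,0.1,0,0,0,-1],[-0.6,-3.6,0.1,0,0,0,-1],[-0.6,-3.6,0.1,0,0,0,-1]]])

```text
time_s: 33.48
tcp_pos: [0.4617, -0.127, 0.3308]
ee_rot: [[-0.976, 0.216, -0.002], [0.216, 0.976, 0.0], [0.002, -0.0, -1.0]]
wrist_force: [0.6, 0.8, -0.5]
gripper_width: 0.181
```

Call:
move_arm(series=[[[-0.6,-3.6,0.2,0,0,0,-1],[-0.6,-3.6,0.2,0,0,0,-1],[-0.6,-3.6,0.2,0,0,0,-1],[-0.6,-3.2,0.2,0,0,0,-1],[-0.6,-2,0,0,0,0,-1],[0,0,0,0,0,0,-1],[0,0,0,0,0,0,-1]]])

```text
time_s: 34.35
tcp_pos: [0.4571, -0.2878, 0.3231]
ee_rot: [[-0.976, 0.216, -0.001], [0.216, 0.976, 0.001], [0.001, 0.0, -1.0]]
wrist_force: [-0.5, 0.1, -2.0]
gripper_width: 0.185
```

Run:
```python
from h import *
p,y=st()
plan(p,y,[(.4505,-.2899,p[2],167.56,1)],-1)
for n,b in(('scene',(190,205)),('top',(230,150))):
    c=r.capture(n);np.save(f'{n}16.npy',c,allow_pickle=True)
    a=c['color'][b[1]:b[1]+90,b[0]:b[0]+90]
    cv2.imwrite(f'pics/{n}16.png',cv2.resize(a,None,fx=6.5,fy=6.5,interpolation=cv2.INTER_CUBIC))
```

```text
t 34.35 tcp [ 0.4571 -0.2878  0.3231] yaw 167.53 z [-0.001  0.001 -1.   ] F [-0.5   0.15 -2.  ] M [ 0.11 -0.07 -0.  ] w 0.185
[[[0.6,-0.35,-0.0,0.0,0.0,-0.0,-1.0]]]
```

View pics/scene16.png

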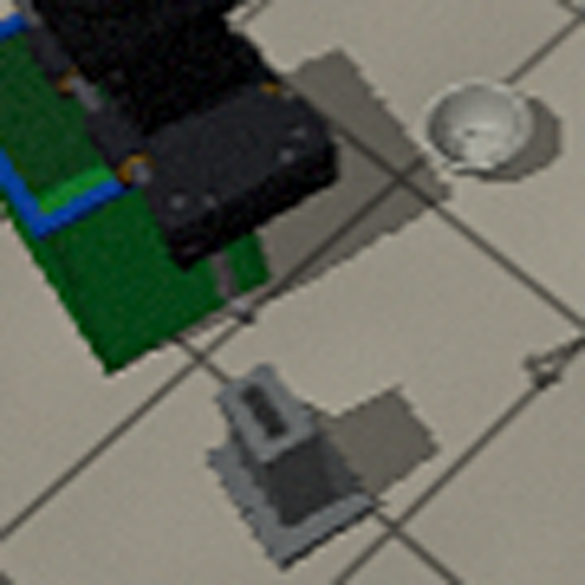

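View pics/top16.png

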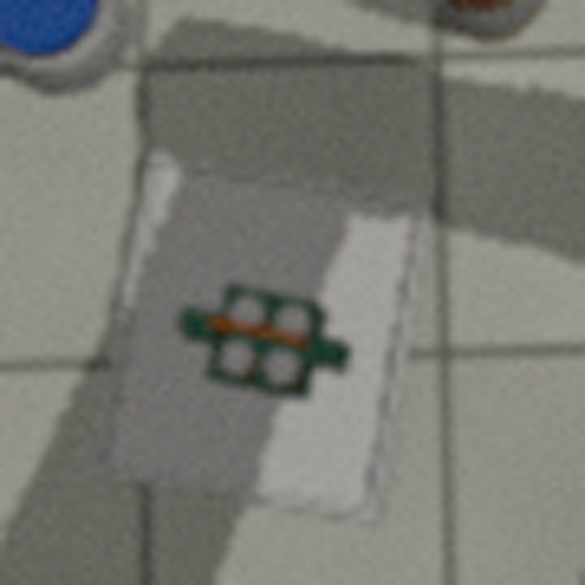

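The top view shows the basket at crop (265,340) against a tray centre of about (267,339), so it is centred. Aligning over the slot and lowering.

Call:
move_arm(series=[[[0.5,-0.3,0,0,0,0,-1],[0.1,-0.1,1,0,0,0,-1],[0,0,2,0,0,0,-1],[0,0,2,0,0,0,-1],[0,0,2,0,0,0,-1],[0,0,2,0,0,0,-1],[0,0,1,0,0,0,-1],[0,0,0.6,0,0,0,-1],[0,0,0,0,0,0,-1],[0,0,0,0,0,0,-1]]])

```text
time_s: 35.7
tcp_pos: [0.4516, -0.2908, 0.2183]
ee_rot: [[-0.977, 0.215, 0.001], [0.215, 0.977, -0.001], [-0.001, -0.0, -1.0]]
wrist_force: [-0.4, -0.0, -1.3]
gripper_width: 0.18
```

Run:
```python
from h import *
p,y=st()
for n,b in(('scene',(205,230)),):
    c=r.capture(n);np.save(f'{n}17.npy',c,allow_pickle=True)
    a=c['color'][b[1]:b[1]+70,b[0]:b[0]+70]
    cv2.imwrite(f'pics/{n}17.png',cv2.resize(a,None,fx=8.5,fy=8.5,interpolation=cv2.INTER_CUBIC))
```

```text
t 35.7 tcp [ 0.4516 -0.2908  0.2183] yaw 167.56 z [ 0.001 -0.001 -1.   ] F [-0.37 -0.   -1.29] M [ 0.11 -0.08 -0.  ] w 0.18
```

View pics/scene17.png

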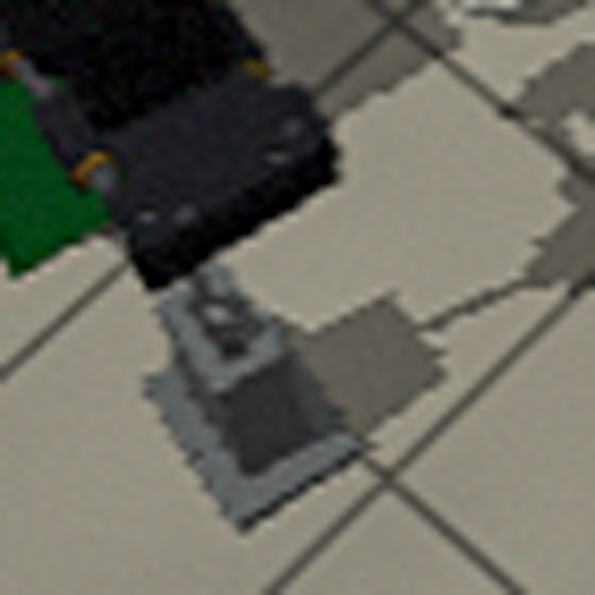

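Call:
move_arm(series=[[[0.05,0.05,0.3,0,0,0,-1],[0,0,0.4,0,0,0,-1],[0,0,0.4,0,0,0,-1],[0,0,0.3,0,0,0,-1],[0,0,0.3,0,0,0,-1],[0,0,0.3,0,0,0,-1]]])

```text
time_s: 36.5
tcp_pos: [0.4508, -0.29, 0.1973]
ee_rot: [[-0.976, 0.216, -0.0], [0.216, 0.976, 0.0], [0.0, -0.0, -1.0]]
wrist_force: [1.0, 0.7, -1.2]
gripper_width: 0.179
```

```bash
python3 -c "
from h import *
st()
c=r.capture('scene')
a=c['color'][230:300,205:275]
cv2.imwrite('pics/scene18.png',cv2.resize(a,None,fx=8.5,fy=8.5,interpolation=cv2.INTER_CUBIC))"
```

```text
t 36.5 tcp [ 0.4508 -0.29    0.1973] yaw 167.55 z [-0.  0. -1.] F [ 1.    0.75 -1.23] M [ 0.05 -0.12  0.01] w 0.179
```

View pics/scene18.png

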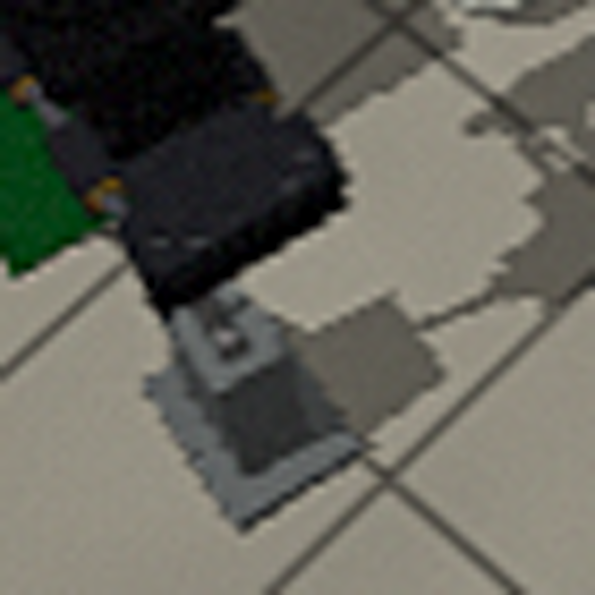

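The hook tip is inside the slot, with no unusual force. Continuing down in stages.

Call:
move_arm(series=[[[0,0,0.5,0,0,0,-1],[0,0,0.5,0,0,0,-1],[0,0,0.5,0,0,0,-1],[0,0,0.5,0,0,0,-1],[0,0,0,0,0,0,-1]]])

```text
time_s: 37.17
tcp_pos: [0.4505, -0.2899, 0.177]
ee_rot: [[-0.976, 0.216, -0.001], [0.216, 0.976, 0.0], [0.001, 0.0, -1.0]]
wrist_force: [-0.7, 0.6, -0.3]
gripper_width: 0.18
```

```bash
python3 -c "
from h import *
st()"
```

```text
t 37.17 tcp [ 0.4505 -0.2899  0.177 ] yaw 167.55 z [-0.001  0.    -1.   ] F [-0.68  0.59 -0.34] M [ 0.1 -0.1  0. ] w 0.18
```

Call:
move_arm(series=[[[0,0,0.5,0,0,0,-1],[0,0,0.6,0,0,0,-1],[0,0,0.6,0,0,0,-1],[0,0,0.6,0,0,0,-1],[0,0,0.6,0,0,0,-1],[0,0,0.6,0,0,0,-1],[0,0,0.4,0,0,0,-1],[0,0,0,0,0,0,-1]]])

```text
time_s: 38.17
tcp_pos: [0.4506, -0.29, 0.1382]
ee_rot: [[-0.976, 0.216, -0.001], [0.216, 0.976, 0.0], [0.001, 0.0, -1.0]]
wrist_force: [-0.2, -0.6, -0.8]
gripper_width: 0.18
```

```bash
python3 -c "
from h import *
st()"
```

```text
t 38.17 tcp [ 0.4506 -0.29    0.1382] yaw 167.55 z [-0.001  0.    -1.   ] F [-0.23 -0.56 -0.84] M [0.12 0.01 0.02] w 0.18
```

Call:
move_arm(series=[[[0,0,0.3,0,0,0,-1],[0,0,0.3,0,0,0,-1],[0,0,0.2,0,0,0,-1],[0,0,0.1,0,0,0,-1],[0,0,0,0,0,0,-1]]])

```text
time_s: 38.8
tcp_pos: [0.4508, -0.29, 0.1295]
ee_rot: [[-0.977, 0.216, -0.0], [0.216, 0.977, -0.0], [0.0, -0.0, -1.0]]
wrist_force: [0.4, -0.7, -1.0]
gripper_width: 0.176
```

Call:
move_arm(series=[[[0,0,0.1,0,0,0,-1],[0,0,0,0,0,0,-1],[0,0,0,0,0,0,-1]]])

```text
time_s: 39.17
tcp_pos: [0.4508, -0.29, 0.1286]
ee_rot: [[-0.977, 0.216, 0.0], [0.216, 0.977, -0.0], [-0.0, -0.0, -1.0]]
wrist_force: [-0.4, -0.6, -0.9]
gripper_width: 0.177
```

```bash
python3 -c "
from h import *
st()"
```

```text
t 39.17 tcp [ 0.4508 -0.29    0.1286] yaw 167.56 z [ 0. -0. -1.] F [-0.35 -0.64 -0.94] M [ 0.1  -0.09 -0.01] w 0.177
```

Call:
move_arm(series=[[[0,0,0.1,0,0,0,-1],[0,0,0,0,0,0,-1]]])

```text
time_s: 39.42
tcp_pos: [0.4509, -0.2901, 0.1276]
ee_rot: [[-0.977, 0.216, 0.0], [0.216, 0.977, -0.0], [-0.0, -0.0, -1.0]]
wrist_force: [1.3, -0.1, 0.0]
gripper_width: 0.179
```

Call:
move_arm(series=[[[0,0,0.05,0,0,0,-1],[0,0,0,0,0,0,-1]]])

```text
time_s: 39.67
tcp_pos: [0.4509, -0.2901, 0.1275]
ee_rot: [[-0.977, 0.215, 0.0], [0.215, 0.977, -0.0], [-0.0, -0.0, -1.0]]
wrist_force: [-1.3, 0.7, 2.7]
gripper_width: 0.183
```

```bash
python3 -c "
from h import *
st()"
```

```text
t 39.67 tcp [ 0.4509 -0.2901  0.1275] yaw 167.57 z [ 0. -0. -1.] F [-1.25  0.67  2.67] M [ 0.29  0.25 -0.02] w 0.183
```

The rod is on the slot's floor (Fz went from -1 to +2.7 N at the pick height). Releasing to a partial opening and rising straight up.

Call:
move_arm(series=[[[0,0,0,0,0,0,-0.5],[0,0,0,0,0,0,-0.2],[0,0,0,0,0,0,0.1],[0,0,0,0,0,0,0.2],[0,0,0,0,0,0,0.2],[0,0,-0.5,0,0,0,0.2],[0,0,-1,0,0,0,0.2],[0,0,-2,0,0,0,0.2],[0,0,-2,0,0,0,0.2],[0,0,-3,0,0,0,0.2],[0,0,-3,0,0,0,0.2],[0,0,-3,0,0,0,0.2]]])

```text
time_s: 41.18
tcp_pos: [0.4507, -0.29, 0.274]
ee_rot: [[-0.977, 0.215, 0.001], [0.215, 0.977, -0.0], [-0.001, -0.0, -1.0]]
wrist_force: [0.9, -0.5, -0.6]
gripper_width: 0.6
```

Call:
move_arm(series=[[[0,2,-2,0,0,0,0.2],[0,4,0,0,0,0,0.2],[0,5,0,0,0,0,0.2],[0,5,0,0,0,0,0.2],[0,3,0,0,0,0,0.2],[0,0,0,0,0,0,0.2],[0,0,0,0,0,0,0.2]]])

```text
time_s: 42.05
tcp_pos: [0.4916, -0.1048, 0.2926]
ee_rot: [[-0.977, 0.215, 0.001], [0.215, 0.977, -0.0], [-0.001, 0.0, -1.0]]
wrist_force: [0.8, 0.5, 0.2]
gripper_width: 0.598
```

Run:
```python
from h import *
p,y=st()
for n,b in(('scene',(200,240)),('top',(415,180))):
    c=r.capture(n);np.save(f'{n}20.npy',c,allow_pickle=True)
    a=c['color'][b[1]:b[1]+60,b[0]:b[0]+60]
    cv2.imwrite(f'pics/{n}20.png',cv2.resize(a,None,fx=9,fy=9,interpolation=cv2.INTER_CUBIC))
    cv2.imwrite(f'pics/{n}20f.png',c['color'])
```

```text
t 42.05 tcp [ 0.4916 -0.1048  0.2926] yaw 167.56 z [ 0.001 -0.    -1.   ] F [0.84 0.54 0.22] M [ 0.07 -0.08 -0.02] w 0.598
```

View pics/scene20.png

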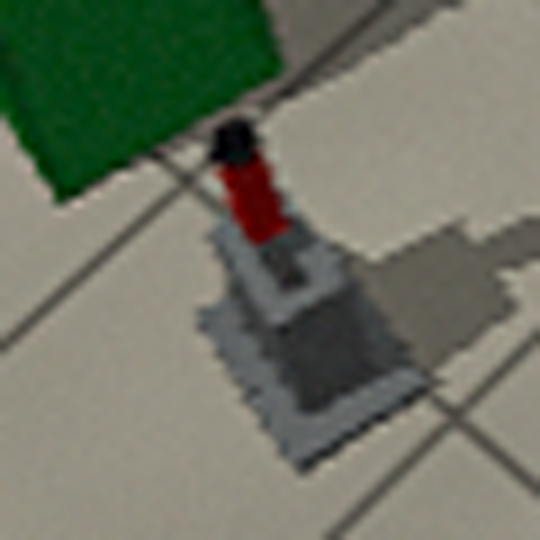

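View pics/top20f.png

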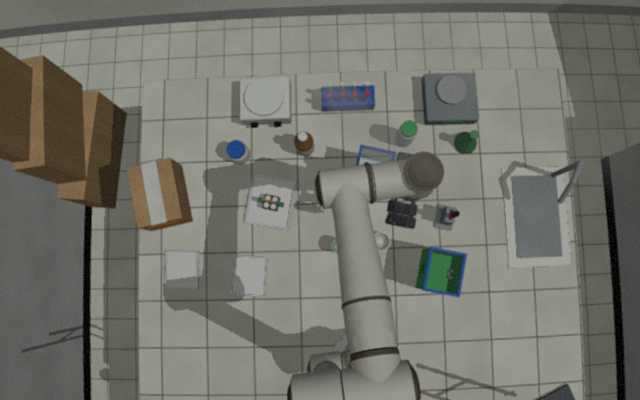

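View pics/top20.png

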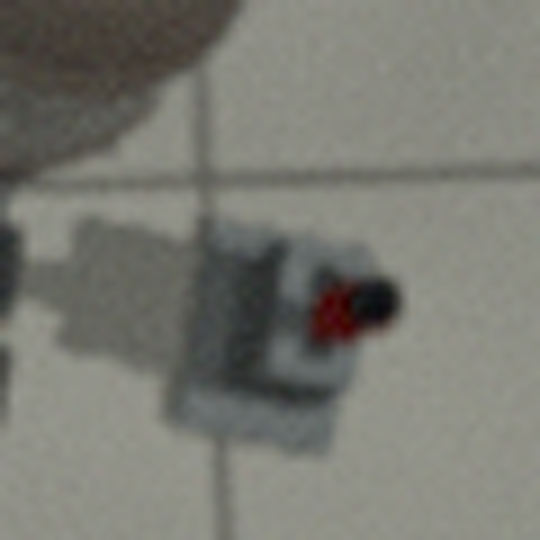

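The rod stands upright in its slot just as at the start, the basket is in the tray at top (269,202), and the bystanders look unmoved. One numeric check, then I hand in.

Run:
```python
from h import *
S=np.load('scene20.npy',allow_pickle=True).item();T=np.load('top20.npy',allow_pickle=True).item()
print('cap',tri(T,S,cr([(380,300)],415,180,9),cr([(235,142)],200,240,9)))
T=np.load('top16.npy',allow_pickle=True).item()
tr=onz(T,cr([(152,155),(428,212),(375,520),(112,470)],230,150,6.5),.014).mean(0)
bk=onz(T,cr([(230,285),(325,300),(308,395),(210,378)],230,150,6.5),.039);print('tray',tr,'basket',bk.mean(0),np.linalg.norm(bk-np.roll(bk,1,0),axis=1))
st();r.finish_job()
```

```text
cap (array([ 0.45  , -0.2913,  0.1721]), np.float64(0.0012))
tray [0.52245649 0.28811196 0.014     ] basket [0.51842228 0.28409704 0.039     ] [0.04852446 0.04920777 0.04915928 0.05072875]
t 42.15 tcp [ 0.4915 -0.1053  0.2923] yaw 167.49 z [ 0. -0. -1.] F [ 0.29 -0.07  0.12] M [ 0.08 -0.01 -0.01] w 0.597
the job is handed in; nothing more can be done
```

The basket stands in the middle of the white drain tray, the rod is back in its stand, and I handed the job in at about 42 s. No verdict is reported.

**What I did:** I took the rod from the stand and felt for the bar in the tank. The shank touched it with roughly 3 N. I hooked the bar and lifted the basket straight out; it weighs about 3.3 N. I then set it on the largest tray and backed the hook out with no contact noticed. The rod went back onto the slot's floor, was released, and the arm moved clear.

**Last checks:**
- **Basket:** it looks upright in the pictures and is about 6 mm from the tray's centre, against the 40 mm allowed. I did not measure its tilt.
- **Rod:** it looks upright, with its top within about 1 mm of where it was at the start.
- **Bystanders and arm:** the bystanders I could see look unmoved in the final top picture, but the arm partly hid the beaker and dish. The gripper is clear of everything.

**What disagreed:**
- The bar was felt about 3 mm further in +x than the pictures suggested, within what the calibration and handle lean allow.
- The two views put the tray's centre a few mm apart.
- Wrist force noise was about 0.7 N, so contacts weaker than that could have gone unnoticed.

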